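# Burnish an inlay seam on the vacuum bed

## Task

Clear the offcuts off the vacuum bed and the panel: copper pieces go into the black box, brass pieces into the brown cardboard box. Slide the copper panel square and flush into the fence corner of the bed (against both steel fences), and only then turn the suction knob clockwise until its white pointer stands at the red set tab; next take the burnisher and draw its tip slowly, a few centimetres a second and always touching, along the whole seam between brass and copper, from the end away from the left-hand fence to the end at that fence. Finish by laying the burnisher back in its wooden tray and turning the suction fully back to zero, with the panel still flush in the corner; leave the other things on the table alone.

Things in the scene. Friction and masses are not known exactly. Their poses are not given: they have to be found in the camera images.
- bed: fixed vacuum bed: grey box 260 (x) by 390 (y), flat top 45 mm up, x -130..130, y -205..185; x away from the robot, y left; origin at underside. Perforated plate left, black control deck right (y below -98), level. Steel fences 15 wide stand 8 mm above the top: far one's inner face at x 115 (y -95..185), left one's at y 170 (x -130..115). Suction not simulated: only friction and fences hold
- panel: loose copper panel 100 (x) by 140 (y) by 8 mm, 0.3 kg, brass sheet let into its near (-x) half; slides with 1 to 3 N, too wide to grasp. Origin at the centre of its underside; axes within 0.2 rad of the bed's at the start. Home = far edge on the far fence, left edge on the left fence: origin at x 65, y 100, z 45 mm of the bed, square with it
- seam_start (a point): right-hand end of the straight seam between brass and copper, where burnishing starts: on the panel's top face (x -5, y -60, z 8 mm in the panel's frame)
- seam_end (a point): left-hand end of the seam, at the left fence (x -5, y 60, z 8 mm in the panel's frame), where burnishing ends
- suction_knob (a joint): knob angle, rad: 0 at its zero stop, growing clockwise seen from above, up to 4.71; it stays where left (friction 0.04 N m). At value v the pointer points along the bed's direction 2.356 - v (counter-clockwise from the bed's x). Starts at 0 to 0.12
- knob_grip (a point): on the knob's upright axis, 20 mm above the deck (65 above the table); bed x -35, y -151. Black disc of radius 29, 8 mm high, and on it an upright bar grip 46 mm long (-25 to +21 along the pointer direction), 14 mm wide, top 31 mm above the deck, white line on its pointer half; grasp across the bar
- knob_pointer (a point): the white pointer on the rim of the knob's disc, 29 mm from the axis, 8 mm above the deck
- set_mark (a point): where point knob_pointer must come to stand: 29 mm from the knob's axis, in line with the red tab. The tab lies radially, 33 to 55 mm out, on a thin dark ring round the knob; placed anew each start (1.3 to 3.0 rad clockwise of the zero stop), it keeps still and touches nothing
- burnisher: loose burnisher 165 mm, 90 g, along its x: square wooden handle 110 by 20 by 20 (x -80..30), then a steel rod of 8 mm diameter to a round nose at x 85. Origin on the handle's underside near the centre of mass: grip here across the 20 mm width. Lies flat in the tray, tip about +x; may come to lie on any of its four sides
- burnisher_tip (a point): centre of the round nose, 4 mm from its surface in every direction (x 81 mm, on the handle's axis)
- tool_tray: shallow plywood tray, fixed, 240 (x) by 120 (y) by 18 mm, walls and floor 5 mm thick; origin at the centre of its underside
- copper_a: loose copper offcut, absent in some starts: a U channel 80 (x) by 34 (y) by 26 mm high, 3 mm walls, open upward; origin at the centre of its underside; grasp it across its y, walls upright; lies on the panel or the bed
- copper_b: loose copper offcut, absent in some starts: a U channel 72 (x) by 30 (y) by 26 mm high, 3 mm walls, open upward; origin at the centre of its underside; grasp it across its y, walls upright; lies on the panel or the bed
- brass_a: loose brass offcut, absent in some starts: a gutter, open downward, 80 (x) by 36 (y) by 28 mm high; its lower 20 mm of side wall are upright, the crown is bevelled; origin at the centre of its underside; grasp it across its y; lies on the panel or the bed
- brass_b: loose brass offcut, absent in some starts: a gutter, open downward, 72 (x) by 32 (y) by 28 mm high; its lower 20 mm of side wall are upright, the crown is bevelled; origin at the centre of its underside; grasp it across its y; lies on the panel or the bed
- copper_box: open black box for copper, fixed, 150 by 150 by 70 mm high, walls and floor 5 mm; origin at the centre of its underside; it stands at one of two places on the right, the brass box at the other
- brass_box: open brown cardboard box for brass, fixed, the same sizes; origin at the centre of its underside
- thermos: bystander: white steel flask, radius 34, 160 mm high, origin at its underside
- glue: bystander: yellow glue bottle with red cap, radius 21, 115 mm high, origin at its underside
- card_tube0: bystander: standing cardboard tube, radius 21, 65 mm high, origin at its underside
- card_tube1: bystander: a second such tube
- rivet_jar: bystander: clear jar with steel lid, radius 30, 75 mm high, origin at its underside
- mallet: bystander: wooden mallet 240 mm long, lying
- tape_roll: bystander: orange roll of tape, radius 45, 24 mm high, lying flat

How it is judged:
On the way, in this order (a step that is already met when the one before it is completed fails the run):
1. the panel lies flush in the fence corner while the suction is still off (x of panel in the frame of bed above 0.062 m and y of panel in the frame of bed above 0.097 m and z of panel in the frame of bed below 0.049 m and angle between the x axis of panel and the x axis of bed, either way round below 0.025 rad and value of joint suction_knob below 0.15 rad), for 0.2 s.
2. the suction knob's pointer stands at the red tab, panel flush (horizontal distance between knob_pointer and set_mark below 0.0045 m and x of panel in the frame of bed above 0.062 m and y of panel in the frame of bed above 0.097 m and z of panel in the frame of bed below 0.049 m and angle between the x axis of panel and the x axis of bed, either way round below 0.025 rad), for 0.3 s.
3. the burnisher's tip, pressed on the seam and moving slowly, passes point 1 of 8 along it (panel flush, suction on the mark) (all of step 2 and x of burnisher_tip in the frame of panel between -0.01 and 0 m and y of burnisher_tip in the frame of panel between -0.066 and -0.054 m and contact force between burnisher and panel above 0.2 N and linear speed of burnisher below 0.06 m/s), for 0.1 s.
4. the burnisher's tip, pressed on the seam and moving slowly, passes point 2 of 8 along it (panel flush, suction on the mark) (all of step 2 and x of burnisher_tip in the frame of panel between -0.01 and 0 m and y of burnisher_tip in the frame of panel between -0.0489 and -0.0369 m and contact force between burnisher and panel above 0.2 N and linear speed of burnisher below 0.06 m/s), for 0.1 s.
5. the burnisher's tip, pressed on the seam and moving slowly, passes point 3 of 8 along it (panel flush, suction on the mark) (all of step 2 and x of burnisher_tip in the frame of panel between -0.01 and 0 m and y of burnisher_tip in the frame of panel between -0.0317 and -0.0197 m and contact force between burnisher and panel above 0.2 N and linear speed of burnisher below 0.06 m/s), for 0.1 s.
6. the burnisher's tip, pressed on the seam and moving slowly, passes point 4 of 8 along it (panel flush, suction on the mark) (all of step 2 and x of burnisher_tip in the frame of panel between -0.01 and 0 m and y of burnisher_tip in the frame of panel between -0.0146 and -0.0026 m and contact force between burnisher and panel above 0.2 N and linear speed of burnisher below 0.06 m/s), for 0.1 s.
7. the burnisher's tip, pressed on the seam and moving slowly, passes point 5 of 8 along it (panel flush, suction on the mark) (all of step 2 and x of burnisher_tip in the frame of panel between -0.01 and 0 m and y of burnisher_tip in the frame of panel between 0.0026 and 0.0146 m and contact force between burnisher and panel above 0.2 N and linear speed of burnisher below 0.06 m/s), for 0.1 s.
8. the burnisher's tip, pressed on the seam and moving slowly, passes point 6 of 8 along it (panel flush, suction on the mark) (all of step 2 and x of burnisher_tip in the frame of panel between -0.01 and 0 m and y of burnisher_tip in the frame of panel between 0.0197 and 0.0317 m and contact force between burnisher and panel above 0.2 N and linear speed of burnisher below 0.06 m/s), for 0.1 s.
9. the burnisher's tip, pressed on the seam and moving slowly, passes point 7 of 8 along it (panel flush, suction on the mark) (all of step 2 and x of burnisher_tip in the frame of panel between -0.01 and 0 m and y of burnisher_tip in the frame of panel between 0.0369 and 0.0489 m and contact force between burnisher and panel above 0.2 N and linear speed of burnisher below 0.06 m/s), for 0.1 s.
10. the burnisher's tip, pressed on the seam and moving slowly, passes point 8 of 8 along it (panel flush, suction on the mark) (all of step 2 and x of burnisher_tip in the frame of panel between -0.01 and 0 m and y of burnisher_tip in the frame of panel between 0.054 and 0.066 m and contact force between burnisher and panel above 0.2 N and linear speed of burnisher below 0.06 m/s), for 0.1 s.
At the end, for the whole second after the job is handed in: copper offcuts lie in the black box, brass ones in the brown box; the panel's far and left edges are within 3 mm of the fences all along; the suction knob is within 0.15 rad of zero; the burnisher lies still in the wooden tray; bystanders within 3 cm of where they stood (all of step 1 and linear speed of each of panel, burnisher below 0.01 m/s and x of burnisher in the frame of tool_tray between -0.105 and 0.105 m and y of burnisher in the frame of tool_tray between -0.05 and 0.05 m and x of burnisher_tip in the frame of tool_tray below 0.125 m and z of burnisher in the frame of tool_tray below 0.03 m and x of copper_a in the frame of copper_box between -0.072 and 0.072 m and y of copper_a in the frame of copper_box between -0.072 and 0.072 m and z of each of copper_a, copper_b in the frame of copper_box below 0.068 m and linear speed of each of copper_a, copper_b, brass_a, brass_b below 0.02 m/s and x of copper_b in the frame of copper_box between -0.072 and 0.072 m and y of copper_b in the frame of copper_box between -0.072 and 0.072 m and x of brass_a in the frame of brass_box between -0.072 and 0.072 m and y of brass_a in the frame of brass_box between -0.072 and 0.072 m and z of each of brass_a, brass_b in the frame of brass_box below 0.068 m and x of brass_b in the frame of brass_box between -0.072 and 0.072 m and y of brass_b in the frame of brass_box between -0.072 and 0.072 m); the robot touches nothing.
It fails at once if a bystander (flask, glue, card tubes, jar, mallet, tape) is knocked over or shifted more than 3 cm (distance of any of thermos, glue, card_tube0, card_tube1, rivet_jar, mallet, tape_roll from where it was at the start of the episode above 0.03 m or angle between any of thermos, glue, card_tube0, card_tube1, rivet_jar, tape_roll's own z axis and vertical above 0.3 rad).
Of copper_a, copper_b, brass_a, brass_b only 2 to 4 are there at a start; the rules pass over those that are not, and their reading is None.
At some moment in a run one of copper_a, copper_b, brass_a, brass_b, panel may be knocked a few centimetres aside while the robot is not near it.
Once in a run the grip may slacken for a moment while it holds something.
It also fails if it takes over 210 s, if anything falls off the work surface, if the arm or the gripper's body presses on something with over 40 N, if the wrist force passes 120 N, or if a joint passes its speed limit or range.

## Robot

A 6-joint arm with a two-finger parallel gripper is mounted at the origin on the work surface. World frame = base frame: x ahead of the robot, y to its left, z up, the work surface at z = 0. Lengths are in m, angles in rad, forces in N, time in s.
With the tool pointing down it reaches from about 0.275 to 0.975 m from the base axis. Payload 8.4 kg.
Tool frame: the origin (TCP) lies on the centre line of the jaws, within the pads' length; the fingertips stand 22 mm ahead of it and the grasp point (between the pads) lies 3 mm ahead of it; z points along the fingers, y is the line along which they close (so a half turn about z gives the same grasp; the last joint's range is limited). The gripper opens to 92 mm and grips with 3 to 60 N. Pads are 20 mm wide; open, the fingers measure 128 mm over their backs; the gripper's body (75 mm by 189 mm) begins 69 mm behind the grasp point.
Start: joints at [-1.193, 0.353, 1.633, -0, 1.155, -0.002], TCP at [0.232, -0.58, 0.237] pointing down, gripper open.
Joint ranges: [-2.63, 2.63], [-0.92, 2.1], [0.06, 2.66], [-1.3, 4.44], [0, 2.69], [-3.02, 3.02]. Speed limits (rad/s): [2.22, 2.22, 2.79, 3.14, 3.14, 3.14].

## Interface

Orientations are given as a unit quaternion [x, y, z, w].
In Python, from workcell import arm, vision, find_in gives the robot as it stands.
- The arm moves only by the shell command python3 -m jog 'ROWS' [OPENING] [FORCE]. ROWS is JSON, a list of rows, each a list of 2 entries, a list of its own where there are three numbers: the shift along the world's x, y, z normalised to -1 to 1, where 1 is 0.025 m, then the turn, a rotation vector about the world's x, y, z normalised to -1 to 1, where 1 is 4 degrees. In form: [[[x, y, z], [wx, wy, wz]], ...]. A call has exactly 10 rows; each row shifts and turns the commanded pose from where the row before left it; what a row does not reach is not made up. A row lasts 1/12 s, in which the tool goes at most 41.7 mm and 7.16 degrees, less where a joint would pass 70% of its speed; a pose out of reach is approached as far as the arm can. A call with a number of a shift or a turn outside -1 to 1 is refused whole. A call with a gripper value outside its range is refused whole. OPENING is the opening, from -1 (shut) to 1 (fully open), set as the call begins (- or left out, the last holds). The fingers move at their own pace and stop on an object; FORCE is the grip in N (left out, the last holds). Time passes only in rows, so rows that do not move let the fingers close, or fill a call up. It gives the time, the measured TCP pose, the force, the opening and the grip force at its end, in the units of the state.
- arm.state(): the state, without advancing time (a new reading comes with each control period).
- vision.grab_frame(name): name is "side" or "top"; returns the picture (400x640x3 uint8, red, green, blue); there is no depth.
- vision.get_calibration(name): a dict with "camera_matrix" (3x3 intrinsics, pixels), "rvec" (rotation vector, rad) and "tvec" (3), from world to camera coordinates, as OpenCV has them. Camera axes: x right, y down, z forward; pixel columns grow to the right and rows downward; lengths in m; the calibration is good to about 2 mm. A picture is of the moment at which its call begins. get_calibration takes no time and is no camera call.
- arm.close_job(): hands the job in; it is judged then, once.
Trained networks look in the newest picture that a camera, given by its name, has taken for a name from the list of things; names that differ only in an ending like _2 or _b are one class to them, and where a whole thing is asked for, a point or a joint stands for the part that bears it (a point fixed in the world has none). Each returns a list of dicts, best first, with "score" (0 to 1); they miss things now and then, are a little off and sometimes report something else, mostly with a low value. They report only what shows in the picture. A call takes as long as a camera call.
- find_in(target, camera): "position" ([x, y, z] in m, in world coordinates, good to about 4 mm: the middle of the surface that is visible of it).
The state is a dict: "clock": time; "joint_pos": joint angles; "qvel": joint speeds; "tau": joint torques, N m; "tool_pos": TCP position; "tool_rot": TCP orientation; "contact_force": force on the tool from outside, world axes, zero at the start; "ft_torque": the same for the moment, N m; "opening": opening from 0.0 (shut) to 1.0 (fully open); "grip_force": force on a finger pad.
Only numpy, scipy, OpenCV 4.12 (cv2) and the standard library are available. Lean on these libraries where they do the work, as an engineer would, in place of code of your own. Each camera call takes 0.05 s, during which the arm holds its last target. There are 200 camera calls.

## Working session

There is one attempt and no reset: what is moved stays moved. The work goes in short steps, Python scripts to look and compute and a shell command to move; the robot and the scene stay as the last step left them, time stands still between calls to the robot, and variables do not carry over. Pictures are saved under pics/ and viewed, at most 14 in all, crops included, and the job is handed in when it is done.

```bash
mkdir -p pics; ls
cat > h.py <<'E'
import numpy as np, cv2
from workcell import arm, vision, find_in
def cal(n):
    c=vision.get_calibration(n);K=np.array(c["camera_matrix"],float);R=cv2.Rodrigues(np.array(c["rvec"],float))[0];t=np.array(c["tvec"],float).ravel();return K,R,t
def px2w(n,uv,z):
    K,R,t=cal(n);o=-R.T@t;d=(R.T@np.linalg.inv(K)@np.c_[np.atleast_2d(uv),np.ones(len(np.atleast_2d(uv)))].T).T
    return o+d*((z-o[2])/d[:,2])[:,None]
def w2px(n,p):
    K,R,t=cal(n);return cv2.projectPoints(np.atleast_2d(np.array(p,float)),R,t,K,None)[0][:,0]
def save(n,f,crop=None,s=1):
    im=vision.grab_frame(n);o=im
    if crop:x0,y0,x1,y1=crop;o=im[y0:y1,x0:x1]
    cv2.imwrite(f'pics/{f}.png',cv2.resize(o[...,::-1],None,fx=s,fy=s,interpolation=cv2.INTER_CUBIC));return im
E
python3 - <<'E'
from h import *
for n in("top","side"):
    save(n,n+"0",None,1.25)
    K,R,t=cal(n);print(n,K.round(1).tolist(),(-R.T@t).round(3))
    for k in "bed panel copper_a brass_a copper_box brass_box burnisher burnisher_tip tool_tray knob_grip knob_pointer set_mark seam_start seam_end".split():
        print(k,[(np.round(d["position"],3).tolist(),round(d["score"],2)) for d in find_in(k,n)[:3]])
print(arm.state()["clock"])
E
```

```text
pics
top [[375.2, 0.0, 321.3], [0.0, 375.2, 192.6], [0.0, 0.0, 1.0]] [0.475 0.004 1.36 ]
bed [([0.533, 0.046, 0.055], 0.26)]
panel [([0.53, 0.049, 0.049], 0.73)]
copper_a [([0.656, 0.134, 0.048], 0.5)]
brass_a [([0.658, -0.004, 0.071], 0.63)]
copper_box [([0.592, -0.392, 0.002], 0.82)]
brass_box [([0.377, -0.378, 0.0], 0.55)]
burnisher [([0.504, 0.352, 0.024], 0.58), ([0.788, -0.183, 0.045], 0.44)]
burnisher_tip [([0.504, 0.354, 0.027], 0.49)]
tool_tray [([0.515, 0.359, 0.003], 0.89)]
knob_grip [([0.548, -0.12, 0.056], 0.49), ([0.503, 0.355, 0.026], 0.21)]
knob_pointer [([0.543, -0.118, 0.053], 0.63)]
set_mark [([0.553, -0.12, 0.048], 0.44), ([0.533, 0.048, 0.054], 0.38)]
seam_start [([0.529, 0.051, 0.055], 0.81), ([0.795, -0.126, 0.043], 0.18)]
seam_end [([0.531, 0.045, 0.056], 0.56)]
side [[449.1, 0.0, 324.9], [0.0, 449.1, 202.1], [0.0, 0.0, 1.0]] [-0.121  0.957  0.94 ]
bed [([0.559, 0.077, 0.044], 0.89)]
panel [([0.526, 0.06, 0.051], 0.76)]
copper_a [([0.661, 0.14, 0.057], 0.63), ([0.773, -0.166, 0.045], 0.48), ([0.529, 0.061, 0.05], 0.3)]
brass_a [([0.651, 0.006, 0.067], 0.77)]
copper_box [([0.592, -0.379, 0.039], 0.57)]
brass_box [([0.404, -0.342, 0.038], 0.96)]
burnisher [([0.505, 0.36, 0.021], 0.94)]
burnisher_tip [([0.502, 0.359, 0.022], 0.82)]
tool_tray [([0.509, 0.362, 0.008], 0.96), ([0.536, -0.111, 0.051], 0.67)]
knob_grip [([0.542, -0.111, 0.054], 0.69)]
knob_pointer [([0.544, -0.112, 0.054], 0.61), ([0.511, 0.362, 0.009], 0.3), ([0.529, 0.056, 0.057], 0.23)]
set_mark []
seam_start [([0.527, 0.064, 0.052], 0.85)]
seam_end [([0.526, 0.056, 0.054], 0.87), ([0.537, -0.11, 0.05], 0.19)]
1.5
```

View pics/top0.png

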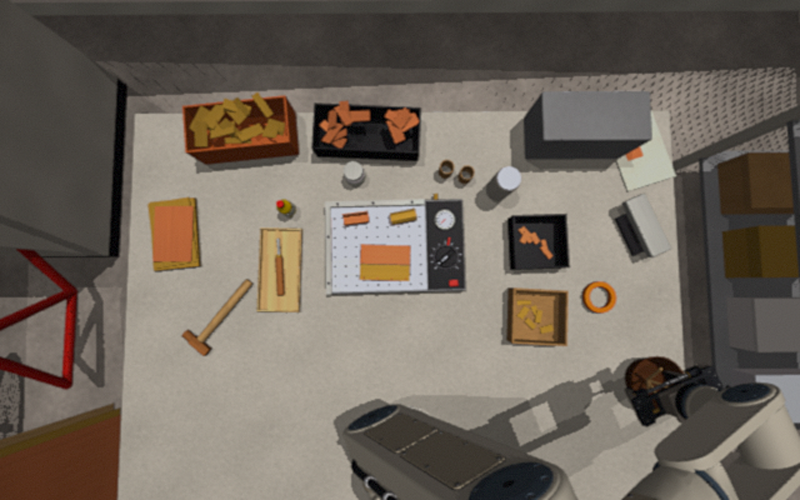

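View pics/side0.png

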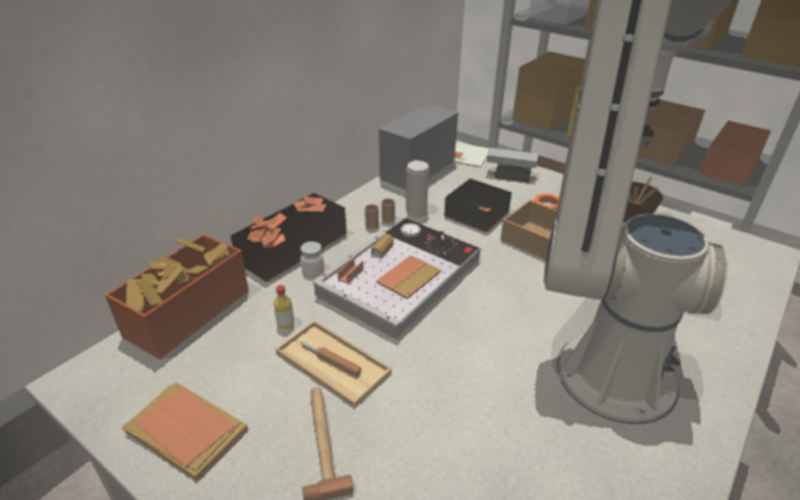

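The top view shows one copper offcut at (355,218), one brass offcut at (403,215), the panel at (385,262), the knob at (446,258), the black box at (537,242), the brown box at (537,317) and the tray with the burnisher at (280,270). The bed needs a closer look.

Run:
```python
from h import *
im=vision.grab_frame("top");np.save("t0.npy",im)
bed=cv2.resize(im[150:245,255:380],None,fx=6,fy=6,interpolation=cv2.INTER_CUBIC)
cv2.imwrite("pics/bed0.png",bed[...,::-1])
hsv=cv2.cvtColor(im,cv2.COLOR_RGB2HSV)
def blobs(m,roi,z,name,amin=12):
    x0,y0,x1,y1=roi;k=np.zeros_like(m);k[y0:y1,x0:x1]=m[y0:y1,x0:x1]
    n,l,s,c=cv2.connectedComponentsWithStats(k.astype(np.uint8))
    for i in range(1,n):
        if s[i,4]<amin:continue
        ys,xs=np.where(l==i);(cx,cy),wh,a=cv2.minAreaRect(np.c_[xs,ys].astype(np.float32))
        b=cv2.boxPoints(((cx,cy),(wh[0]+1,wh[1]+1),a)); w=px2w("top",b,z);
        e=[w[1]-w[0],w[2]-w[1]];L=[np.linalg.norm(v) for v in e];v=e[int(np.argmax(L))]
        print(name,s[i,4],"c px",c[i].round(1),"w",px2w("top",c[i],z)[0].round(4),"rect w",w.mean(0).round(4),"size",np.round(L,3),"long ang deg",np.degrees(np.arctan2(v[1],v[0])).round(1))
H,S,V=hsv[...,0],hsv[...,1],hsv[...,2]
sat=(S>110)&(V>70)
blobs(sat&(H<30),(262,160,342,190),.065,"offcut")
blobs(sat&(H<30),(262,190,342,236),.053,"panel",100)
blobs(sat&(H<13),(262,190,342,236),.053,"copperhalf",60)
blobs(sat&((H<6)|(H>172)),(340,185,375,232),.045,"red",2)
blobs((V<70),(395,165,460,222),.07,"blackbox",200)
blobs((S>80)&(H<25)&(H>8),(395,225,460,282),.07,"brownbox",60)
for p in [(262,162),(262,236),(372,234),(371,160)]:print(p,px2w("top",p,.053)[0].round(3))
```

```text
offcut 172 c px [322.3 173. ] w [ 0.6592 -0.0007  0.065 ] rect w [ 0.659  -0.0007  0.065 ] size [0.073 0.034] long ang deg -78.2
offcut 163 c px [284.4 174.5] w [0.6549 0.1312 0.065 ] rect w [0.6552 0.1312 0.065 ] size [0.071 0.033] long ang deg -83.2
panel 1074 c px [307.5 209.7] w [0.5323 0.0515 0.053 ] rect w [0.5323 0.0508 0.053 ] size [0.1  0.14] long ang deg -92.2
copperhalf 575 c px [307.9 203.4] w [0.5546 0.05   0.053 ] rect w [0.5548 0.0497 0.053 ] size [0.055 0.138] long ang deg -92.3
red 18 c px [358.6 192.7] w [ 0.5916 -0.1281  0.045 ] rect w [ 0.5908 -0.128   0.045 ] size [0.026 0.012] long ang deg -14.8
red 51 c px [362.5 225.9] w [ 0.4748 -0.1399  0.045 ] rect w [ 0.4746 -0.1401  0.045 ] size [0.028 0.024] long ang deg -90.4
blackbox 1740 c px [430.3 193.7] w [ 0.584  -0.3731  0.07  ] rect w [ 0.5846 -0.3715  0.07  ] size [0.167 0.155] long ang deg -87.2
brownbox 2132 c px [429.9 253.3] w [ 0.3806 -0.3651  0.07  ] rect w [ 0.3815 -0.3645  0.07  ] size [0.156 0.167] long ang deg -92.1
(262, 162) [0.702 0.211 0.053]
(262, 236) [0.442 0.209 0.053]
(372, 234) [ 0.447 -0.172  0.053]
(371, 160) [ 0.706 -0.173  0.053]
```

View pics/bed0.png

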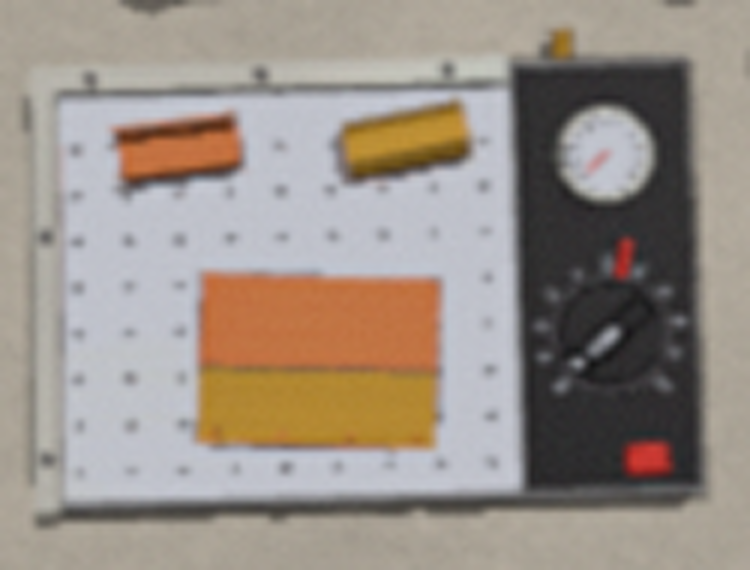

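The crop shows the fence corner at the upper left, at (58,95). The panel is turned slightly relative to the bed. The knob at (610,333) has its pointer lower left at its zero, and the red tab is at (625,258). Next I fit the bed pose by its edges.

```bash
cat >> h.py <<'E'
def bedT(p,q):  # p=(x,y,th), q bed pts
    q=np.atleast_2d(q);c,s=np.cos(p[2]),np.sin(p[2]);return np.c_[p[0]+c*q[:,0]-s*q[:,1],p[1]+s*q[:,0]+c*q[:,1],q[:,2]]
def inbed(p,w):
    w=np.atleast_2d(w);c,s=np.cos(p[2]),np.sin(p[2]);d=w[:,:2]-p[:2];return np.c_[c*d[:,0]+s*d[:,1],-s*d[:,0]+c*d[:,1]]
E
python3 - <<'E'
from h import *
from scipy.optimize import least_squares
from scipy.ndimage import map_coordinates
g=cv2.cvtColor(np.load("t0.npy"),cv2.COLOR_RGB2GRAY).astype(float)
p=np.array([.573,.021,.02])
def P(a,b,n=14):return np.linspace(a,b,n)
E=[(P((.13,-.09,.053),(.13,.18,.053)),(1,0,0)),(P((-.12,.185,.053),(.11,.185,.053)),(0,1,0)),
   (P((-.12,-.205,.045),(.12,-.205,.045)),(0,1,0)),(P((-.1,-.098,.045),(.1,-.098,.045)),(0,1,0))]
for it in range(6):
    A=[];r=[]
    for pts,nv in E:
        for q in pts:
            o=np.linspace(-.012,.012,49)
            W=bedT(p,q+np.outer(o,nv));uv=w2px("top",W)
            v=map_coordinates(g,[uv[:,1],uv[:,0]],order=1);d=np.abs(np.gradient(v));d=np.clip(d-d.max()*.4,0,None)
            dd=(d*o).sum()/d.sum()
            n=bedT([0,0,p[2]],nv)[0][:2];w=bedT(p,q)[0][:2]-p[:2]
            A.append([n[0],n[1],n@np.array([-w[1],w[0]])]);r.append(dd)
    A=np.array(A);r=np.array(r);k=np.abs(r-np.median(r))<.006
    p=p+np.linalg.lstsq(A[k],r[k],rcond=None)[0]
print("bed",p.round(4),"res",[np.round((r[i*14:(i+1)*14]).mean(),4) for i in range(4)],r.std())
np.save("bed.npy",p)
kn=bedT(p,(-.035,-.151,.045))[0];print("knob",kn.round(4))
tab=px2w("top",(358.6,192.7),.046)[0];d=inbed(p,tab)[0]-[-.035,-.151];a=np.arctan2(d[1],d[0]);print("tab r",np.hypot(*d),"dir",a,"v",2.356-a)
print("panel in bed",inbed(p,[[.5323,.0512]]))
print("home",bedT(p,(.065,.1,.045)), "offcuts",inbed(p,[[.659,-.0007],[.655,.1312]]))
for b in[(.115,.17,.053),(.13,-.095,.053)]:print("fence",bedT(p,b))
s=arm.state();print(s["tool_pos"],s["tool_rot"],s["opening"],s["contact_force"])
E
```

```text
bed [0.5728 0.0324 0.0161] res [np.float64(-0.0073), np.float64(-0.0027), np.float64(0.0016), np.float64(-0.0002)] 0.004239061539000594
knob [ 0.5402 -0.1191  0.045 ]
tab r 0.05194239803393644 dir -0.19074962046484825 v 2.546749620464848
panel in bed [[-0.0401588   0.01943789]]
home [[0.63614435 0.13344949 0.045     ]] offcuts [[ 0.08568671 -0.03450103]
 [ 0.08381687  0.09744636]]
fence [[0.68500762 0.20424766 0.053     ]]
fence [[ 0.70428432 -0.06047561  0.053     ]]
[ 0.23169577 -0.58047004  0.23657533] [ 9.82029906e-01  1.88725363e-01  5.96092704e-06 -1.52066272e-05] 0.9984263061910692 [ 0.78297262  0.07858785 -0.30446654]
```

Run:
```python
from h import *
from scipy.optimize import least_squares
def c(X,Y):return (255+(X+.5)/6-.5,150+(Y+.5)/6-.5)
obs=[((32,68),(.13,.185,.053)),((58,94),(.115,.17,.053)),((37,520),(-.13,.185,.053)),((698,491),(-.13,-.205,.045)),((688,62),(.13,-.205,.045)),((512,64),(.13,-.095,.053)),((610,333),(-.035,-.151,.053))]
uv=np.array([c(*o[0]) for o in obs]);q=np.array([o[1] for o in obs])
f=lambda p:(w2px("top",bedT(p,q))-uv).ravel()
r=least_squares(f,[.573,.02,.02],loss='soft_l1',f_scale=.5);p=r.x;print(p.round(4),f(p).reshape(-1,2).round(2).tolist());np.save("bed.npy",p)
print("knob",bedT(p,(-.035,-.151,.045))[0].round(4))
tab=px2w("top",(358.6,192.7),.046)[0];d=inbed(p,tab)[0]-[-.035,-.151];a=np.arctan2(d[1],d[0]);print("tab r",np.hypot(*d),"dir",a,"v",2.356-a)
pp=px2w("top",c(610,333),.053)[0];d2=inbed(p,tab)[0]-inbed(p,pp)[0];print("direct",pp,np.hypot(*d2),2.356-np.arctan2(d2[1],d2[0]))
print("panel",inbed(p,[[.5323,.0512]]),"home",bedT(p,(.065,.1,.045)),"offc",inbed(p,[[.659,-.0007],[.655,.1312]]))
print("corner",bedT(p,(.115,.17,.053)),bedT(p,(.115,-.095,.053)))
```

```text
[0.5773 0.0322 0.0157] [[-0.17, 0.3], [-0.21, 0.08], [-0.43, -0.83], [1.65, 1.44], [0.8, -0.73], [-0.76, -0.78], [0.21, 0.78]]
knob [ 0.5447 -0.1193  0.045 ]
tab r 0.04747599138013476 dir -0.2034089270492075 v 2.5594089270492075
direct [ 0.5474391  -0.11858747  0.053     ] 0.04495361686493004 2.5861699935222076
panel [[-0.0447454   0.01966928]] home [[0.64077211 0.13324193 0.045     ]] offc [[ 0.08112509 -0.03421132]
 [ 0.07919412  0.09773519]]
corner [[0.68966818 0.20401746 0.053     ]] [[ 0.69382407 -0.06094995  0.053     ]]
```

```bash
R='[[0.712,0.966,0],[0,0,0.833]]'
python3 -m jog '[[[0.712,0.966,0],[0,0,0.833]],[[0.712,0.966,0],[0,0,0.833]],[[0.712,0.966,0],[0,0,0.833]],[[0.712,0.966,0],[0,0,0.833]],[[0.712,0.966,0],[0,0,0.833]],[[0.712,0.966,0],[0,0,0.833]],[[0.712,0.966,0],[0,0,0.833]],[[0.712,0.966,0],[0,0,0.833]],[[0.712,0.966,0],[0,0,0.833]],[[0.712,0.966,0],[0,0,0.833]]]' 1 20
python3 -m jog '[[[0.712,0.966,0],[0,0,0.833]],[[0.712,0.966,0],[0,0,0.833]],[[0.712,0.966,0],[0,0,0.833]],[[0.712,0.966,0],[0,0,0.833]],[[0.712,0.966,0],[0,0,0.833]],[[0.712,0.966,0],[0,0,0.833]],[[0.712,0.966,0],[0,0,0.833]],[[0.712,0.966,0],[0,0,0.833]],[[0.712,0.966,0],[0,0,0.833]],[[0.712,0.966,0],[0,0,0.833]]]'
python3 -m jog '[[[0.712,0.966,0],[0,0,0.833]],[[0.712,0.966,0],[0,0,0.833]],[[0.712,0.966,0],[0,0,0.833]],[[0.712,0.966,0],[0,0,0.833]],[[0,0,-0.8],[0,0,0]],[[0,0,-0.8],[0,0,0]],[[0,0,-0.8],[0,0,0]],[[0,0,-0.8],[0,0,0]],[[0,0,-0.8],[0,0,0]],[[0,0,0],[0,0,0]]]'
python3 - <<'E'
from h import *
s=arm.state();print(s["clock"],s["tool_pos"],s["tool_rot"],np.round(s["joint_pos"],2),s["contact_force"])
save("top","t1",(240,140,400,250),4); print(find_in("brass_a","side"), find_in("copper_a","side"))
E
```

```text
clock: 2.38
tool_pos: [0.4104, -0.3377, 0.2368]
tool_rot: [0.886, 0.464, 0.0, 0.0]
contact_force: [-0.9, -0.5, -0.2]
opening: 1.0
grip_force: 0.0
clock: 3.22
tool_pos: [0.5885, -0.0961, 0.2367]
tool_rot: [0.716, 0.698, 0.0, 0.0]
contact_force: [-0.4, -1.3, -0.3]
opening: 1.0
grip_force: 0.0
clock: 4.05
tool_pos: [0.6564, -0.0008, 0.1325]
tool_rot: [0.631, 0.776, -0.002, -0.002]
contact_force: [-1.0, 0.5, -0.6]
opening: 1.001
grip_force: 0.0
4.05 [ 0.65643467 -0.00079135  0.13254696] [ 0.63111027  0.77568704 -0.00193728 -0.00238738] [-0.    0.51  1.64 -0.    1.   -0.21] [-1.02219282  0.4911939  -0.61885598]
[{'position': [0.6508, 0.006, 0.0671], 'score': 0.77}] [{'position': [0.6607, 0.1396, 0.0573], 'score': 0.63}, {'position': [0.7732, -0.1656, 0.0452], 'score': 0.48}, {'position': [0.5294, 0.0611, 0.0503], 'score': 0.3}]
```

View pics/t1.png

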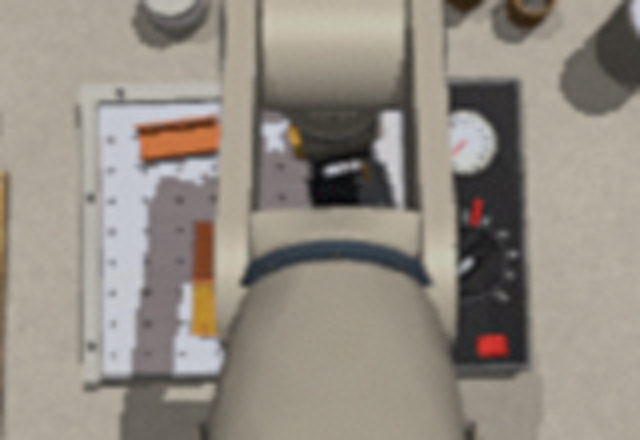

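The arm hides the brass piece, and nothing else has changed. I descend to a TCP height of 78 mm, which keeps the fingertips just above the fence top, and close.

```bash
python3 -m jog '[[[0.1,0,-0.54],[0,0,0]],[[0,0,-0.54],[0,0,0]],[[0,0,-0.54],[0,0,0]],[[0,0,-0.54],[0,0,0]],[[0,0,0],[0,0,0]],[[0,0,0],[0,0,0]],[[0,0,0],[0,0,0]],[[0,0,0],[0,0,0]],[[0,0,0],[0,0,0]],[[0,0,0],[0,0,0]]]'
python3 -m jog '[[[0,0,0],[0,0,0]],[[0,0,0],[0,0,0]],[[0,0,0],[0,0,0]],[[0,0,0],[0,0,0]],[[0,0,0],[0,0,0]],[[0,0,0],[0,0,0]],[[0,0,0],[0,0,0]],[[0,0,0],[0,0,0]],[[0,0,0],[0,0,0]],[[0,0,0],[0,0,0]]]' -1 20
```

```text
clock: 5.03
tool_pos: [0.6618, -0.0009, 0.0832]
tool_rot: [0.631, 0.776, 0.0, 0.0]
contact_force: [-0.2, -0.2, -0.6]
opening: 1.003
grip_force: 0.0
clock: 5.87
tool_pos: [0.6613, -0.0008, 0.0825]
tool_rot: [0.631, 0.776, -0.0, -0.0]
contact_force: [0.3, 0.7, -0.2]
opening: 0.344
grip_force: 20.0
```

The opening of 31.6 mm identifies brass_b, but only 4.5 mm of it is held. I regrasp 5 mm lower.

```bash
python3 -m jog '[[[0,0,0],[0,0,0]],[[0,0,0],[0,0,0]],[[0,0,0],[0,0,0]],[[0,0,-0.1],[0,0,0]],[[0,0,-0.1],[0,0,0]],[[0,0,0],[0,0,0]],[[0,0,0],[0,0,0]],[[0,0,0],[0,0,0]],[[0,0,0],[0,0,0]],[[0,0,0],[0,0,0]]]' 0
python3 -m jog '[[[0,0,0],[0,0,0]],[[0,0,0],[0,0,0]],[[0,0,0],[0,0,0]],[[0,0,0],[0,0,0]],[[0,0,0.4],[0,0,0]],[[0,0,0.8],[0,0,0]],[[0,0,0.8],[0,0,0]],[[0,0,0.8],[0,0,0]],[[0,0,0.8],[0,0,0]],[[0,0,0.8],[0,0,0]]]' -1 25
```

```text
clock: 6.7
tool_pos: [0.6615, -0.0009, 0.0777]
tool_rot: [0.631, 0.776, 0.0, 0.0]
contact_force: [-0.0, -0.9, 0.3]
opening: 0.501
grip_force: 0.0
clock: 7.53
tool_pos: [0.6613, -0.0009, 0.1893]
tool_rot: [0.631, 0.776, 0.0, 0.0]
contact_force: [0.4, -0.2, 0.0]
opening: 0.344
grip_force: 25.0
```

```bash
python3 -m jog '[[[-0.7,-0.93,0],[0,0,0]],[[-0.7,-0.93,0],[0,0,0]],[[-0.7,-0.93,0],[0,0,0]],[[-0.7,-0.93,0],[0,0,0]],[[-0.7,-0.93,0],[0,0,0]],[[-0.7,-0.93,0],[0,0,0]],[[-0.7,-0.93,0],[0,0,0]],[[-0.7,-0.93,0],[0,0,0]],[[-0.7,-0.93,0],[0,0,0]],[[-0.7,-0.93,0],[0,0,0]]]'
python3 -m jog '[[[-0.7,-0.93,0],[0,0,0]],[[-0.7,-0.93,0],[0,0,0]],[[-0.7,-0.93,0],[0,0,0]],[[-0.7,-0.93,0],[0,0,0]],[[-0.7,-0.93,0],[0,0,0]],[[-0.7,-0.93,0],[0,0,0]],[[0,0,-1],[0,0,0]],[[0,0,-1],[0,0,0]],[[0,0,-1],[0,0,0]],[[0,0,-1],[0,0,0]]]'
python3 -m jog '[[[0,0,-0.5],[0,0,0]],[[0,0,0],[0,0,0]],[[0,0,0],[0,0,0]],[[0,0,0],[0,0,0]],[[0,0,0],[0,0,0]],[[0,0,0],[0,0,0]],[[0,0,0],[0,0,0]],[[0,0,0],[0,0,0]],[[0,0,0],[0,0,0]],[[0,0,0],[0,0,0]]]'
python3 - <<'E'
from h import *
save("top","t2",(240,140,480,290),3)
E
```

```text
clock: 8.37
tool_pos: [0.4855, -0.2343, 0.1884]
tool_rot: [0.631, 0.776, 0.0, 0.0]
contact_force: [0.6, -0.1, -0.2]
opening: 0.347
grip_force: 25.0
clock: 9.2
tool_pos: [0.3814, -0.3734, 0.0875]
tool_rot: [0.631, 0.775, -0.0, 0.001]
contact_force: [0.4, -0.8, -0.9]
opening: 0.344
grip_force: 25.0
clock: 10.03
tool_pos: [0.3815, -0.3729, 0.0753]
tool_rot: [0.631, 0.776, -0.0, 0.0]
contact_force: [-0.3, -0.9, -1.3]
opening: 0.346
grip_force: 25.0
```

View pics/t2.png

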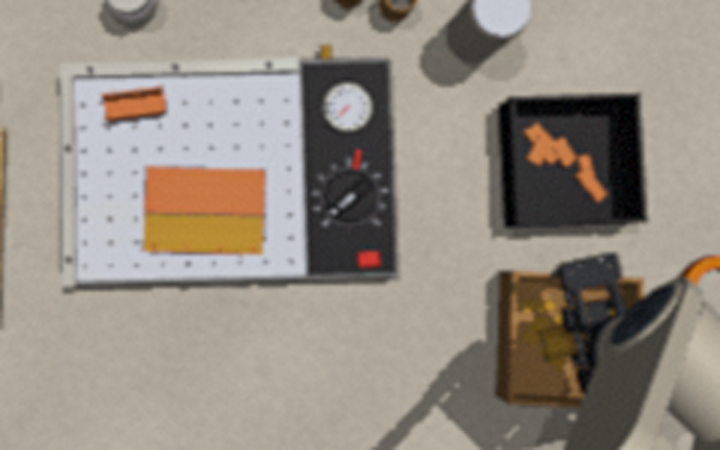

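The gripper is over the brown box at (575,330) with the brass inside, and the bed is unchanged. I release and go to the copper piece.

```bash
python3 -m jog '[[[0,0,0],[0,0,0]],[[0,0,0],[0,0,0]],[[0,0,0],[0,0,0]],[[0,0,0],[0,0,0]],[[0,0,1],[0,0,0]],[[0,0,1],[0,0,0]],[[0,0,1],[0,0,0]],[[0,0,1],[0,0,0]],[[0,0,1],[0,0,0]],[[0.52,0.96,0],[0,0,0]]]' 0.1
python3 -m jog '[[[0.52,0.96,0],[0,0,0]],[[0.52,0.96,0],[0,0,0]],[[0.52,0.96,0],[0,0,0]],[[0.52,0.96,0],[0,0,0]],[[0.52,0.96,0],[0,0,0]],[[0.52,0.96,0],[0,0,0]],[[0.52,0.96,0],[0,0,0]],[[0.52,0.96,0],[0,0,0]],[[0.52,0.96,0],[0,0,0]],[[0.52,0.96,0],[0,0,0]]]' 1
python3 -m jog '[[[0.52,0.96,0],[0,0,-0.2]],[[0.52,0.96,0],[0,0,-0.2]],[[0.52,0.96,0],[0,0,-0.2]],[[0.52,0.96,0],[0,0,-0.2]],[[0.52,0.96,0],[0,0,-0.2]],[[0.52,0.96,0],[0,0,-0.2]],[[0.52,0.96,0],[0,0,0]],[[0.52,0.96,0],[0,0,0]],[[0.52,0.96,0],[0,0,0]],[[0.52,0.96,0],[0,0,0]]]' 
python3 -m jog '[[[0,0,-1],[0,0,0]],[[0,0,-1],[0,0,0]],[[0,0,-1],[0,0,0]],[[0,0,-0.7],[0,0,0]],[[0,0,-0.6],[0,0,0]],[[0,0,-0.4],[0,0,0]],[[0,0,-0.2],[0,0,0]],[[0,0,0],[0,0,0]],[[0,0,0],[0,0,0]],[[0,0,0],[0,0,0]]]' 
python3 -m jog '[[[0,0,0],[0,0,0]],[[0,0,0],[0,0,0]],[[0,0,0],[0,0,0]],[[0,0,0],[0,0,0]],[[0,0,0],[0,0,0]],[[0,0,0],[0,0,0]],[[0,0,0],[0,0,0]],[[0,0,0],[0,0,0]],[[0,0,0],[0,0,0]],[[0,0,0],[0,0,0]]]' -1 15
```

```text
clock: 10.92
tool_pos: [0.3956, -0.3529, 0.2049]
tool_rot: [0.632, 0.775, -0.001, 0.004]
contact_force: [2.1, -0.7, -0.5]
opening: 0.551
grip_force: 0.0
clock: 11.75
tool_pos: [0.5248, -0.1075, 0.2001]
tool_rot: [0.631, 0.776, -0.0, 0.0]
contact_force: [1.0, -0.8, -0.1]
opening: 1.001
grip_force: 0.0
clock: 12.58
tool_pos: [0.6548, 0.1324, 0.1999]
tool_rot: [0.663, 0.749, -0.0, -0.0]
contact_force: [1.0, -1.1, 0.7]
opening: 1.0
grip_force: 0.0
clock: 13.42
tool_pos: [0.6551, 0.1312, 0.0786]
tool_rot: [0.663, 0.749, 0.001, 0.0]
contact_force: [0.3, -0.4, 0.5]
opening: 1.002
grip_force: 0.0
clock: 14.25
tool_pos: [0.6545, 0.1311, 0.0776]
tool_rot: [0.663, 0.749, 0.0, 0.0]
contact_force: [0.0, -0.8, -0.1]
opening: 0.322
grip_force: 15.0
```

```bash
python3 -m jog '[[[0,0,0.4],[0,0,0]],[[0,0,0.8],[0,0,0]],[[0,0,0.9],[0,0,0]],[[0,0,0.9],[0,0,0]],[[0,0,1],[0,0,0]],[[0,0,0.8],[0,0,0]],[[-0.12,-0.97,0],[0,0,0]],[[-0.12,-0.97,0],[0,0,0]],[[-0.12,-0.97,0],[0,0,0]],[[-0.12,-0.97,0],[0,0,0]]]' - 25
python3 -m jog '[[[-0.12,-0.97,0],[0,0,0]],[[-0.12,-0.97,0],[0,0,0]],[[-0.12,-0.97,0],[0,0,0]],[[-0.12,-0.97,0],[0,0,0]],[[-0.12,-0.97,0],[0,0,0]],[[-0.12,-0.97,0],[0,0,0]],[[-0.12,-0.97,0],[0,0,0]],[[-0.12,-0.97,0],[0,0,0]],[[-0.12,-0.97,0],[0,0,0]],[[-0.12,-0.97,0],[0,0,0]]]'
python3 -m jog '[[[-0.12,-0.97,0],[0,0,0]],[[-0.12,-0.97,0],[0,0,0]],[[-0.12,-0.97,0],[0,0,0]],[[-0.12,-0.97,0],[0,0,0]],[[-0.12,-0.97,0],[0,0,0]],[[-0.12,-0.97,0],[0,0,0]],[[-0.12,-0.97,0],[0,0,0]],[[0,0,-1],[0,0,0]],[[0,0,-1],[0,0,0]],[[0,0,-1],[0,0,0]]]'
python3 -m jog '[[[0,0,-1],[0,0,0]],[[0,0,-0.9],[0,0,0]],[[0,0,0],[0,0,0]],[[0,0,0],[0,0,0]],[[0,0,0],[0,0,0]],[[0,0,0],[0,0,0]],[[0,0,0],[0,0,0]],[[0,0,0],[0,0,0]],[[0,0,0],[0,0,0]],[[0,0,0],[0,0,0]]]'
python3 - <<'E'
from h import *
save("top","t3",(240,140,480,290),3)
E
```

```text
clock: 15.08
tool_pos: [0.6422, 0.0333, 0.1985]
tool_rot: [0.663, 0.749, 0.0, 0.0]
contact_force: [0.2, 0.7, -0.0]
opening: 0.322
grip_force: 25.0
clock: 15.92
tool_pos: [0.6121, -0.2095, 0.1984]
tool_rot: [0.663, 0.749, 0.0, 0.0]
contact_force: [1.1, -0.8, -0.1]
opening: 0.323
grip_force: 25.0
clock: 16.75
tool_pos: [0.5914, -0.379, 0.1229]
tool_rot: [0.663, 0.748, 0.0, 0.001]
contact_force: [0.6, 0.1, -0.3]
opening: 0.324
grip_force: 25.0
clock: 17.58
tool_pos: [0.5916, -0.3782, 0.0757]
tool_rot: [0.663, 0.749, 0.0, 0.0]
contact_force: [0.0, 0.2, -0.6]
opening: 0.323
grip_force: 25.0
```

View pics/t3.png

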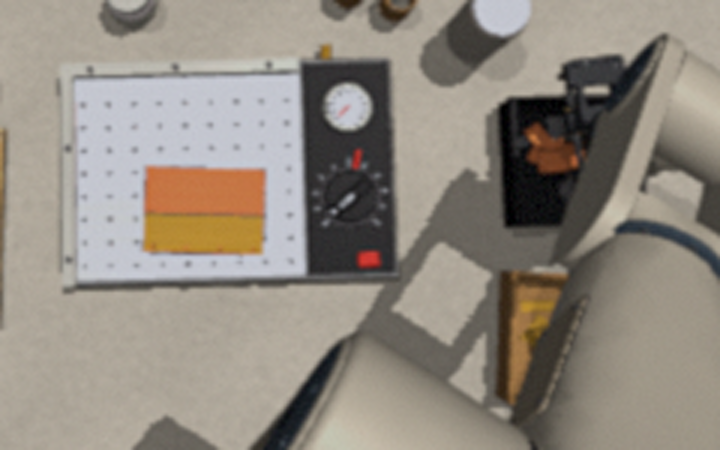

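Both drops look right: copper over the black box at (555,150), and the bed holds only the panel. I release and go behind the panel's near edge with the fingers shut.

```bash
python3 -m jog '[[[0,0,0],[0,0,0]],[[0,0,0],[0,0,0]],[[0,0,0],[0,0,0]],[[0,0,0],[0,0,0]],[[0,0,1],[0,0,0]],[[0,0,1],[0,0,0]],[[0,0,1],[0,0,0]],[[0,0,1],[0,0,0]],[[0,0,1],[0,0,0]],[[-0.337,0.958,0],[0,0,0]]]' 0.1
python3 -m jog '[[[-0.337,0.958,0],[0,0,-0.25]],[[-0.337,0.958,0],[0,0,-0.25]],[[-0.337,0.958,0],[0,0,-0.25]],[[-0.337,0.958,0],[0,0,-0.25]],[[-0.337,0.958,0],[0,0,-0.25]],[[-0.337,0.958,0],[0,0,-0.25]],[[-0.337,0.958,0],[0,0,0]],[[-0.337,0.958,0],[0,0,0]],[[-0.337,0.958,0],[0,0,0]],[[-0.337,0.958,0],[0,0,0]]]' -1 10
python3 -m jog '[[[-0.337,0.958,0],[0,0,0]],[[-0.337,0.958,0],[0,0,0]],[[-0.337,0.958,0],[0,0,0]],[[-0.337,0.958,0],[0,0,0]],[[-0.337,0.958,0],[0,0,0]],[[-0.337,0.958,0],[0,0,0]],[[-0.337,0.958,0],[0,0,0]],[[0,0,-1],[0,0,0]],[[0,0,-1],[0,0,0]],[[0,0,0],[0,0,0]]]'
python3 - <<'E'
from h import *
save("top","t4",(240,140,480,290),3)
E
```

```text
clock: 18.47
tool_pos: [0.5863, -0.3584, 0.2059]
tool_rot: [0.664, 0.748, 0.0, 0.005]
contact_force: [0.3, 0.1, 0.7]
opening: 0.549
grip_force: 0.0
clock: 19.3
tool_pos: [0.4982, -0.1136, 0.2002]
tool_rot: [0.701, 0.713, 0.0, 0.0]
contact_force: [0.7, 0.5, -0.3]
opening: 0.007
grip_force: 0.0
clock: 20.13
tool_pos: [0.4372, 0.0532, 0.1472]
tool_rot: [0.701, 0.713, -0.002, -0.002]
contact_force: [-2.1, 0.1, -1.6]
opening: 0.003
grip_force: 0.0
```

View pics/t4.png

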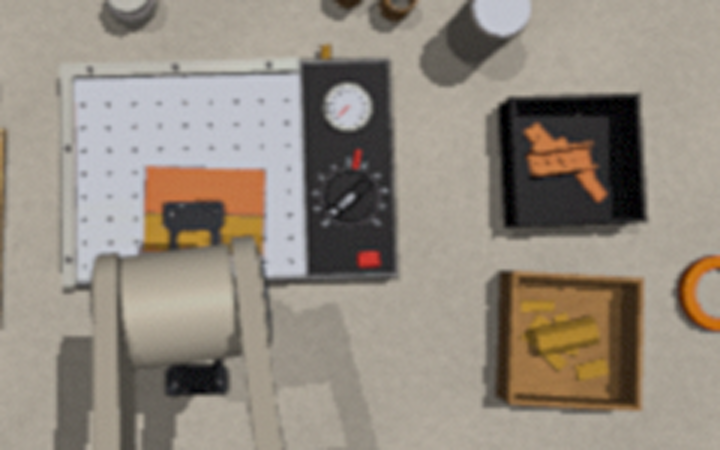

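The copper piece lies in the black box at (560,155) and the brass piece in the brown box at (565,335). The panel has not moved. I go down and push in +x.

```bash
python3 -m jog '[[[0,0,-0.81],[0,0,0]],[[0,0,-0.81],[0,0,0]],[[0,0,-0.81],[0,0,0]],[[0,0,-0.81],[0,0,0]],[[0.1,0,0],[0,0,0]],[[0.3,0,0],[0,0,0]],[[0.4,0,0],[0,0,0]],[[0.4,0.01,0],[0,0,0]],[[0.4,0.01,0],[0,0,0]],[[0.4,0.01,0],[0,0,0]]]'
python3 -m jog '[[[0.4,0.01,0],[0,0,0]],[[0.4,0.01,0],[0,0,0]],[[0.4,0.01,0],[0,0,0]],[[0.4,0.01,0],[0,0,0]],[[0.4,0.01,0],[0,0,0]],[[0.3,0,0],[0,0,0]],[[0.2,0,0],[0,0,0]],[[0.2,0,0],[0,0,0]],[[0.1,0,0],[0,0,0]],[[0.1,0,0],[0,0,0]]]'
python3 -m jog '[[[0.1,0,0],[0,0,0]],[[0.1,0,0],[0,0,0]],[[0.1,0,0],[0,0,0]],[[0,0,0],[0,0,0]],[[0,0,0],[0,0,0]],[[0,0,0],[0,0,0]],[[0,0,0],[0,0,0]],[[0,0,0],[0,0,0]],[[0,0,0],[0,0,0]],[[0,0,0],[0,0,0]]]'
```

```text
clock: 21.02
tool_pos: [0.4898, 0.0536, 0.0701]
tool_rot: [0.701, 0.713, -0.001, -0.001]
contact_force: [-11.4, -0.6, 16.8]
opening: 0.009
grip_force: 10.3
clock: 21.85
tool_pos: [0.5619, 0.0549, 0.0702]
tool_rot: [0.701, 0.713, -0.001, -0.001]
contact_force: [-9.3, 0.6, 13.1]
opening: 0.002
grip_force: 8.3
clock: 22.68
tool_pos: [0.5699, 0.055, 0.0703]
tool_rot: [0.701, 0.713, -0.0, -0.0]
contact_force: [-6.6, 0.3, 10.4]
opening: 0.009
grip_force: 5.9
```

Run:
```python
from h import *
save("side","s1",(230,140,430,290),4)
```

View pics/s1.png

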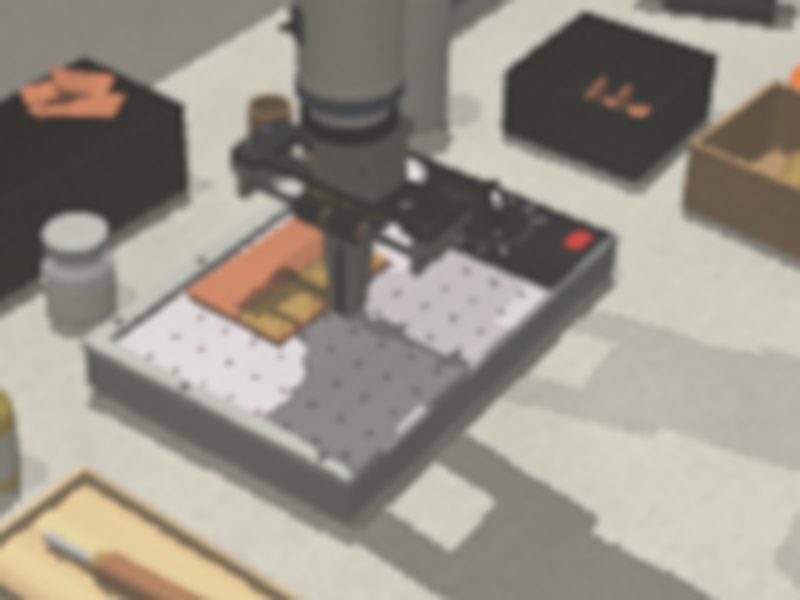

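The panel at (285,270) is being pushed and is close to the far fence. The upward force suggests the tips rub the bed, so I raise them 1.5 mm and keep pushing slowly.

```bash
python3 -m jog '[[[0,0,0.06],[0,0,0]],[[0,0,0.04],[0,0,0]],[[0,0,0],[0,0,0]],[[0.1,0,0],[0,0,0]],[[0,0,0],[0,0,0]],[[0,0,0],[0,0,0]],[[0,0,0],[0,0,0]],[[0,0,0],[0,0,0]],[[0,0,0],[0,0,0]],[[0,0,0],[0,0,0]]]'
python3 -m jog '[[[0.08,0,0],[0,0,0]],[[0.08,0,0],[0,0,0]],[[0,0,0],[0,0,0]],[[0,0,0],[0,0,0]],[[0,0,0],[0,0,0]],[[0,0,0],[0,0,0]],[[0,0,0],[0,0,0]],[[0,0,0],[0,0,0]],[[0,0,0],[0,0,0]],[[0,0,0],[0,0,0]]]'
```

```text
clock: 23.57
tool_pos: [0.5723, 0.055, 0.0719]
tool_rot: [0.701, 0.713, -0.0, -0.0]
contact_force: [-2.7, -0.0, 7.1]
opening: 0.001
grip_force: 3.4
clock: 24.4
tool_pos: [0.5756, 0.055, 0.0719]
tool_rot: [0.701, 0.713, -0.001, -0.001]
contact_force: [-5.9, -0.5, 8.5]
opening: 0.005
grip_force: 5.1
```

```bash
python3 -m jog '[[[0.08,0,0],[0,0,0]],[[0,0,0],[0,0,0]],[[0,0,0],[0,0,0]],[[0,0,0],[0,0,0]],[[0,0,0],[0,0,0]],[[0,0,0],[0,0,0]],[[0,0,0],[0,0,0]],[[0,0,0],[0,0,0]],[[0,0,0],[0,0,0]],[[0,0,0],[0,0,0]]]'
python3 -m jog '[[[0.08,0,0],[0,0,0]],[[0,0,0],[0,0,0]],[[0,0,0],[0,0,0]],[[0,0,0],[0,0,0]],[[0,0,0],[0,0,0]],[[0,0,0],[0,0,0]],[[0,0,0],[0,0,0]],[[0,0,0],[0,0,0]],[[0,0,0],[0,0,0]],[[0,0,0],[0,0,0]]]'
```

```text
clock: 25.23
tool_pos: [0.5774, 0.0549, 0.0718]
tool_rot: [0.701, 0.713, -0.001, -0.001]
contact_force: [-6.5, -1.2, 9.4]
opening: 0.005
grip_force: 5.3
clock: 26.07
tool_pos: [0.5794, 0.0549, 0.0718]
tool_rot: [0.701, 0.713, -0.001, -0.001]
contact_force: [-7.1, 0.8, 9.0]
opening: 0.003
grip_force: 5.5
```

```bash
python3 -m jog '[[[-0.6,0,0],[0,0,0]],[[-0.3,0,0.5],[0,0,0]],[[0,-0.5,1],[0,0,0]],[[0,-1,0.8],[0,0,0]],[[0,-1,0],[0,0,0]],[[0,-1,0],[0,0,0]],[[0,-1,0],[0,0,0]],[[0,-1,0],[0,0,0]],[[0,-1,0],[0,0,0]],[[0,-1,0],[0,0,0]]]'
python3 - <<'E'
from h import *
im=save("top","t5",(255,150,380,245),6)
p=np.load("bed.npy")
hsv=cv2.cvtColor(im,cv2.COLOR_RGB2HSV);m=(hsv[...,1]>110)&(hsv[...,2]>70)&(hsv[...,0]<30)
k=np.zeros(m.shape,np.uint8);k[160:236,262:342]=m[160:236,262:342]
n,l,s,c=cv2.connectedComponentsWithStats(k);i=1+np.argmax(s[1:,4]);ys,xs=np.where(l==i)
r=cv2.minAreaRect(np.c_[xs,ys].astype(np.float32));w=px2w("top",cv2.boxPoints(r),.053);print(s[i],r,w.mean(0),inbed(p,w.mean(0)))
E
```

```text
clock: 26.9
tool_pos: [0.5582, -0.134, 0.1292]
tool_rot: [0.701, 0.713, 0.0, 0.0]
contact_force: [0.8, -0.1, 0.9]
opening: 0.007
grip_force: 0.0
[ 287  165   40   29 1083] ((306.8343200683594, 178.63067626953125), (38.98576736450195, 27.746625900268555), 1.5481575727462769) [0.64167366 0.05348268 0.053     ] [[0.06465061 0.02023641]]
```

View pics/t5.png

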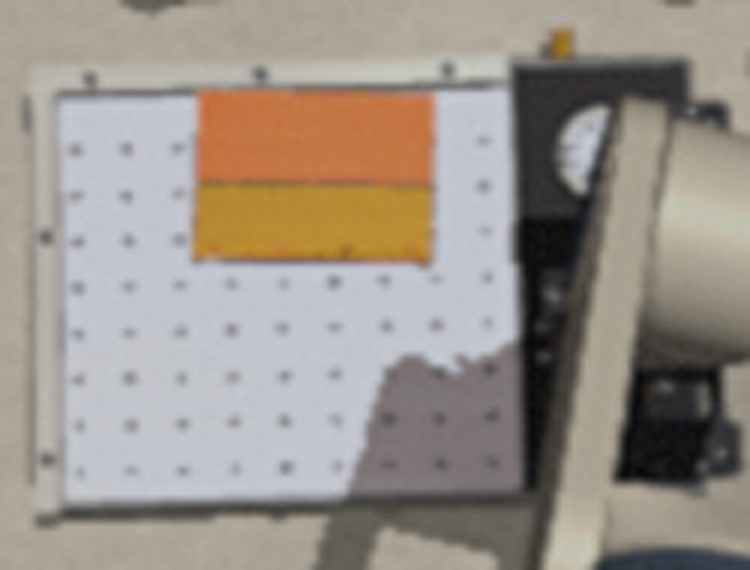

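The panel's far edge lies at the far fence (row 92) with columns 198–433. Next I push it in +y from its right edge.

```bash
python3 -m jog '[[[0.84,0.79,0],[0,0,0]],[[0.84,0.79,0],[0,0,0]],[[0.84,0.79,0],[0,0,0]],[[0.84,0.79,0],[0,0,0]],[[0,0,-0.78],[0,0,0]],[[0,0,-0.78],[0,0,0]],[[0,0,-0.78],[0,0,0]],[[0,0,0],[0,0,0]],[[0,0.3,0],[0,0,0]],[[0,0.3,0],[0,0,0]]]'
python3 -m jog '[[[0,0.4,0],[0,0,0]],[[0,0.4,0],[0,0,0]],[[0,0.4,0],[0,0,0]],[[0,0.4,0],[0,0,0]],[[0,0.4,0],[0,0,0]],[[0,0.4,0],[0,0,0]],[[0,0.4,0],[0,0,0]],[[0,0.3,0],[0,0,0]],[[0,0.2,0],[0,0,0]],[[0,0,0],[0,0,0]]]'
python3 -m jog '[[[0,0.1,0],[0,0,0]],[[0,0.1,0],[0,0,0]],[[0,0.1,0],[0,0,0]],[[0,0,0],[0,0,0]],[[0,0,0],[0,0,0]],[[0,0,0],[0,0,0]],[[0,0,0],[0,0,0]],[[0,0,0],[0,0,0]],[[0,0,0],[0,0,0]],[[0,0,0],[0,0,0]]]'
```

```text
clock: 27.78
tool_pos: [0.642, -0.0382, 0.0705]
tool_rot: [0.702, 0.713, -0.0, -0.0]
contact_force: [-0.9, 0.3, 0.9]
opening: 0.006
grip_force: 0.0
clock: 28.62
tool_pos: [0.6418, 0.0452, 0.0706]
tool_rot: [0.701, 0.713, 0.0, -0.0]
contact_force: [0.3, 0.2, -0.4]
opening: 0.005
grip_force: 0.0
clock: 29.45
tool_pos: [0.6417, 0.0515, 0.0705]
tool_rot: [0.701, 0.713, -0.0, -0.0]
contact_force: [1.1, 0.7, 0.3]
opening: 0.001
grip_force: 0.0
```

```bash
python3 -m jog '[[[0,0.1,0],[0,0,0]],[[0,0.1,0],[0,0,0]],[[0,0,0],[0,0,0]],[[0,0,0],[0,0,0]],[[0,0,0],[0,0,0]],[[0,0,0],[0,0,0]],[[0,0,0],[0,0,0]],[[0,0,0],[0,0,0]],[[0,0,0],[0,0,0]],[[0,0,0],[0,0,0]]]'
python3 - <<'E'
from h import *
save("side","s2",(230,140,430,290),4)
E
```

```text
clock: 30.28
tool_pos: [0.6412, 0.0541, 0.0705]
tool_rot: [0.701, 0.713, -0.002, 0.001]
contact_force: [-2.7, -13.5, 2.9]
opening: 0.005
grip_force: 6.5
```

View pics/s2.png

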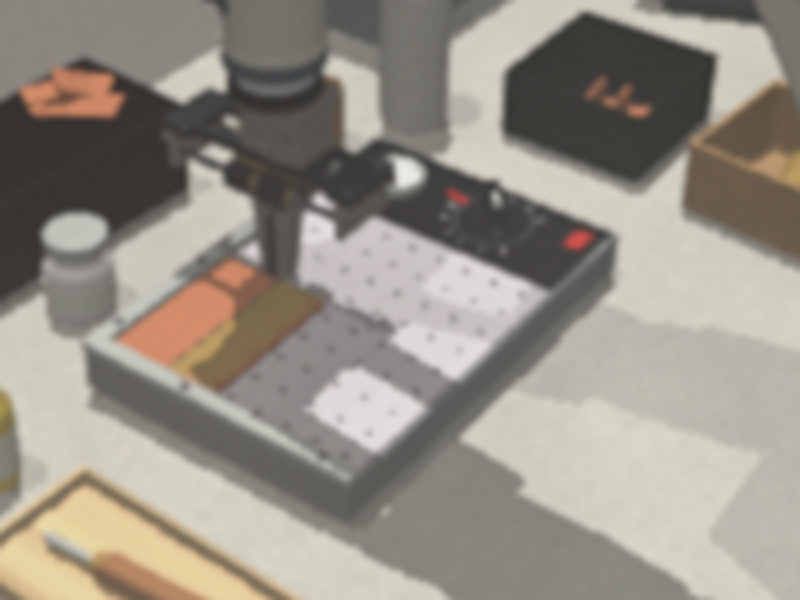

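The panel looks seated, and the push is blocked with 13.5 N at the left fence. I reseat it in x from the near edge at its middle.

```bash
python3 -m jog '[[[0,-0.4,0],[0,0,0]],[[0,0,0.8],[0,0,0]],[[0,0,0.8],[0,0,0]],[[-0.9,0.86,0],[0,0,0]],[[-0.9,0.86,0],[0,0,0]],[[-0.9,0.86,0],[0,0,0]],[[-0.96,0.86,0],[0,0,0]],[[0,0,-0.5],[0,0,0]],[[0,0,-0.5],[0,0,0]],[[0,0,-0.6],[0,0,0]]]'
python3 -m jog '[[[0.3,0,0],[0,0,0]],[[0.3,0,0],[0,0,0]],[[0.2,0,0],[0,0,0]],[[0.1,0,0],[0,0,0]],[[0.1,0,0],[0,0,0]],[[0,0,0],[0,0,0]],[[0,0,0],[0,0,0]],[[0,0,0],[0,0,0]],[[0,0,0],[0,0,0]],[[0,0,0],[0,0,0]]]'
python3 -m jog '[[[0.1,0,0],[0,0,0]],[[0.06,0,0],[0,0,0]],[[0,0,0],[0,0,0]],[[0,0,0],[0,0,0]],[[0,0,0],[0,0,0]],[[0,0,0],[0,0,0]],[[0,0,0],[0,0,0]],[[0,0,0],[0,0,0]],[[0,0,0],[0,0,0]],[[0,0,0],[0,0,0]]]'
```

```text
clock: 31.17
tool_pos: [0.551, 0.1329, 0.0706]
tool_rot: [0.701, 0.713, 0.001, 0.001]
contact_force: [-0.3, -1.2, -0.0]
opening: 0.003
grip_force: 0.0
clock: 32.0
tool_pos: [0.5753, 0.1325, 0.0708]
tool_rot: [0.701, 0.713, 0.0, 0.0]
contact_force: [-0.8, -0.2, -0.4]
opening: 0.008
grip_force: 0.0
clock: 32.83
tool_pos: [0.579, 0.1325, 0.0705]
tool_rot: [0.701, 0.713, -0.0, -0.0]
contact_force: [-3.9, 0.4, 1.6]
opening: 0.002
grip_force: 1.8
```

```bash
python3 -m jog '[[[0.08,0,0],[0,0,0]],[[0,0,0],[0,0,0]],[[0,0,0],[0,0,0]],[[0,0,0],[0,0,0]],[[0,0,0],[0,0,0]],[[0,0,0],[0,0,0]],[[0,0,0],[0,0,0]],[[0,0,0],[0,0,0]],[[0,0,0],[0,0,0]],[[0,0,0],[0,0,0]]]'
python3 -m jog '[[[0.06,0,0],[0,0,0]],[[0,0,0],[0,0,0]],[[0,0,0],[0,0,0]],[[0,0,0],[0,0,0]],[[0,0,0],[0,0,0]],[[0,0,0],[0,0,0]],[[0,0,0],[0,0,0]],[[0,0,0],[0,0,0]],[[0,0,0],[0,0,0]],[[0,0,0],[0,0,0]]]'
```

```text
clock: 33.67
tool_pos: [0.5794, 0.1325, 0.0703]
tool_rot: [0.701, 0.713, -0.001, -0.001]
contact_force: [-9.3, 1.7, 6.4]
opening: 0.007
grip_force: 5.4
clock: 34.5
tool_pos: [0.5796, 0.1325, 0.0703]
tool_rot: [0.701, 0.713, -0.002, -0.002]
contact_force: [-13.2, 2.1, 10.2]
opening: 0.001
grip_force: 8.3
```

The panel is seated: +3.5 mm commanded gave 0.2 mm of motion at 13 N. I go above the knob with the jaws turned across its bar and check the panel there.

```bash
python3 -m jog '[[[-0.4,0,0],[0,0,0]],[[-0.2,0,0.8],[0,0,0]],[[0,0,0.8],[0,0,0]],[[0,0,0.8],[0,0,0]],[[-0.08,-0.838,0.4],[0,0,0.94]],[[-0.08,-0.838,0],[0,0,0.94]],[[-0.08,-0.838,0],[0,0,0.94]],[[-0.08,-0.838,0],[0,0,0.94]],[[-0.08,-0.838,0],[0,0,0.94]],[[-0.08,-0.838,0],[0,0,0.94]]]' -0.2
python3 -m jog '[[[-0.07,-0.838,0],[0,0,0.94]],[[-0.07,-0.838,0],[0,0,0.94]],[[-0.07,-0.838,0],[0,0,0.94]],[[-0.07,-0.838,0],[0,0,0.94]],[[-0.07,-0.838,0],[0,0,0.94]],[[-0.07,-0.838,0],[0,0,0.94]],[[0,0,0],[0,0,0]],[[0,0,0],[0,0,0]],[[0,0,0],[0,0,0]],[[0,0,0],[0,0,0]]]' 0
python3 - <<'E'
from h import *
im=save("top","t6",(255,150,380,245),6)
np.save("t6.npy",im);p=np.load("bed.npy")
hsv=cv2.cvtColor(im,cv2.COLOR_RGB2HSV);m=(hsv[...,1]>110)&(hsv[...,2]>70)&(hsv[...,0]<30)
k=np.zeros(m.shape,np.uint8);k[160:236,262:342]=m[160:236,262:342]
n,l,s,c=cv2.connectedComponentsWithStats(k);i=1+np.argmax(s[1:,4]);ys,xs=np.where(l==i)
r=cv2.minAreaRect(np.c_[xs,ys].astype(np.float32));w=px2w("top",cv2.boxPoints(r),.053);print(s[i],r,w.mean(0),inbed(p,w.mean(0)))
st=arm.state();print(st["tool_pos"],np.round(st["joint_pos"],2))
E
```

```text
clock: 35.33
tool_pos: [0.5565, 0.0056, 0.1409]
tool_rot: [0.547, 0.837, 0.001, 0.001]
contact_force: [0.3, 0.6, -0.2]
opening: 0.401
grip_force: 0.0
clock: 36.17
tool_pos: [0.5455, -0.1181, 0.1406]
tool_rot: [0.374, 0.927, 0.0, 0.0]
contact_force: [-0.5, 0.2, 0.3]
opening: 0.498
grip_force: 0.0
[ 265  165   39   28 1071] ((284.0, 178.5), (27.0, 38.0), 90.0) [0.64265259 0.13362766 0.053     ] [[0.0668863  0.10035619]]
[ 0.54547736 -0.11806957  0.14061575] [-0.22  0.36  1.86  0.    0.92 -1.02]
```

View pics/t6.png

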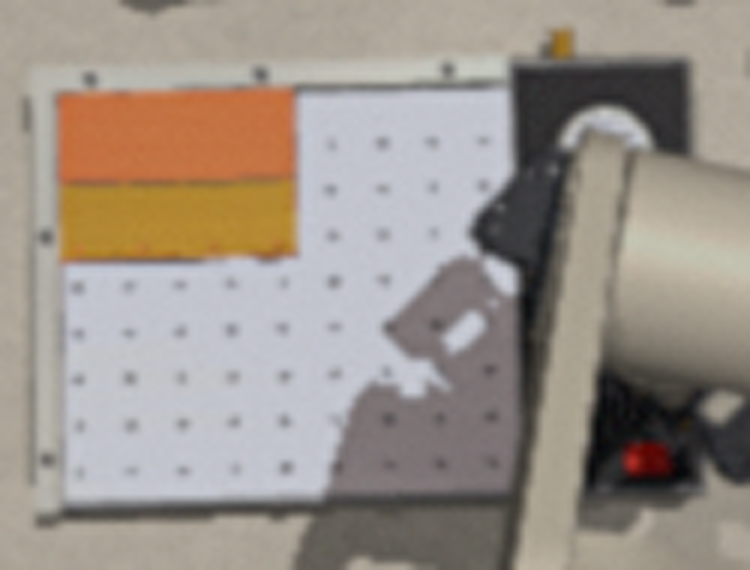

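The panel is flush in the corner, with its upper-left corner at (60,92). The jaws are over the knob, so I descend and grip the bar.

```bash
python3 -m jog '[[[0.04,-0.02,-0.6],[0,0,0]],[[0,0,-0.6],[0,0,0]],[[0,0,-0.6],[0,0,0]],[[0,0,-0.3],[0,0,0]],[[0,0,-0.3],[0,0,0]],[[0,0,0],[0,0,0]],[[0,0,0],[0,0,0]],[[0,0,0],[0,0,0]],[[0,0,0],[0,0,0]],[[0,0,0],[0,0,0]]]' -0.3 
python3 -m jog '[[[0,0,0],[0,0,0]],[[0,0,0],[0,0,0]],[[0,0,0],[0,0,0]],[[0,0,0],[0,0,0]],[[0,0,0],[0,0,0]],[[0,0,0],[0,0,0]],[[0,0,0],[0,0,0]],[[0,0,0],[0,0,0]],[[0,0,0],[0,0,0]],[[0,0,0],[0,0,0]]]' -1 10
python3 -c "
from h import *
s=arm.state();print(s['ft_torque'],s['contact_force'])"
```

```text
clock: 37.05
tool_pos: [0.5467, -0.1195, 0.0812]
tool_rot: [0.374, 0.927, 0.0, 0.001]
contact_force: [0.4, 0.2, 1.1]
opening: 0.352
grip_force: 0.0
clock: 37.88
tool_pos: [0.5465, -0.1194, 0.0808]
tool_rot: [0.374, 0.927, 0.0, 0.0]
contact_force: [0.1, 1.8, 5.9]
opening: 0.153
grip_force: 10.0
[ 0.32453823 -0.14013967  0.05019517] [0.08370875 1.76672442 5.92578605]
```

```bash
python3 -m jog '[[[0,0,0],[0,0,-0.4]],[[0,0,0],[0,0,-1]],[[0,0,0],[0,0,-1]],[[0,0,0],[0,0,-1]],[[0,0,0],[0,0,-1]],[[0,0,0],[0,0,-1]],[[0,0,0],[0,0,-1]],[[0,0,0],[0,0,-1]],[[0,0,0],[0,0,-1]],[[0,0,0],[0,0,-1]]]' - 15
python3 -m jog '[[[0,0,0],[0,0,-1]],[[0,0,0],[0,0,-1]],[[0,0,0],[0,0,-1]],[[0,0,0],[0,0,-1]],[[0,0,0],[0,0,-1]],[[0,0,0],[0,0,-1]],[[0,0,0],[0,0,-1]],[[0,0,0],[0,0,-1]],[[0,0,0],[0,0,-1]],[[0,0,0],[0,0,-1]]]'
python3 -m jog '[[[0,0,0],[0,0,-1]],[[0,0,0],[0,0,-1]],[[0,0,0],[0,0,-1]],[[0,0,0],[0,0,-1]],[[0,0,0],[0,0,-1]],[[0,0,0],[0,0,-1]],[[0,0,0],[0,0,-1]],[[0,0,0],[0,0,-1]],[[0,0,0],[0,0,-1]],[[0,0,0],[0,0,-1]]]'
python3 -m jog '[[[0,0,0],[0,0,-1]],[[0,0,0],[0,0,-1]],[[0,0,0],[0,0,-1]],[[0,0,0],[0,0,-1]],[[0,0,0],[0,0,-1]],[[0,0,0],[0,0,-1]],[[0,0,0],[0,0,-1]],[[0,0,0],[0,0,-0.4]],[[0,0,0],[0,0,0]],[[0,0,0],[0,0,0]]]'
```

```text
clock: 38.72
tool_pos: [0.5463, -0.1195, 0.0807]
tool_rot: [0.654, 0.756, -0.0, 0.0]
contact_force: [-0.8, 1.0, 5.9]
opening: 0.153
grip_force: 15.0
clock: 39.55
tool_pos: [0.546, -0.1194, 0.0807]
tool_rot: [0.874, 0.487, -0.0, -0.0]
contact_force: [-1.6, 1.7, 6.4]
opening: 0.15
grip_force: 15.0
clock: 40.38
tool_pos: [0.5459, -0.1192, 0.0807]
tool_rot: [0.987, 0.159, -0.0, -0.0]
contact_force: [-1.8, 1.9, 7.3]
opening: 0.15
grip_force: 15.0
clock: 41.22
tool_pos: [0.5459, -0.1191, 0.0807]
tool_rot: [0.995, -0.097, -0.0, -0.0]
contact_force: [-2.2, 2.8, 7.2]
opening: 0.153
grip_force: 15.0
```

```bash
python3 -m jog '[[[0,0,0],[0,0,0]],[[0,0,0],[0,0,0]],[[0,0,0],[0,0,0]],[[0,0,0.6],[0,0,0]],[[0,0,1],[0,0,0]],[[0,0,1],[0,0,0]],[[0,0,1],[0,0,0]],[[0,0,1],[0,0,0]],[[-0.4,0.9,0],[0,0,0]],[[-0.4,0.9,0],[0,0,0]]]' -0.2
python3 -m jog '[[[-0.4,0.9,0],[0,0,0]],[[-0.4,0.9,0],[0,0,0]],[[-0.4,0.9,0],[0,0,0]],[[-0.4,0.9,0],[0,0,0]],[[-0.4,0.9,0],[0,0,0]],[[-0.4,0.9,0],[0,0,0]],[[-0.4,0.9,0],[0,0,0]],[[-0.4,0.9,0],[0,0,0]],[[0,0,0],[0,0,0]],[[0,0,0],[0,0,0]]]'
python3 - <<'E'
from h import *
im=vision.grab_frame("top");np.save("t7.npy",im)
a=cv2.resize(im[155:260,195:265],None,fx=5,fy=5,interpolation=cv2.INTER_CUBIC);b=cv2.resize(im[155:260,325:380],None,fx=5,fy=5,interpolation=cv2.INTER_CUBIC)
cv2.imwrite("pics/t7.png",np.hstack([a,b])[...,::-1])
for k in("burnisher","tool_tray","burnisher_tip"):print(k,[(np.round(d["position"],3).tolist(),round(d["score"],2)) for d in find_in(k,"top")[:2]])
E
```

```text
clock: 42.05
tool_pos: [0.5273, -0.0749, 0.1972]
tool_rot: [0.995, -0.098, 0.002, 0.0]
contact_force: [-0.5, 0.6, 0.1]
opening: 0.401
grip_force: 0.0
clock: 42.88
tool_pos: [0.4459, 0.1061, 0.1955]
tool_rot: [0.995, -0.096, 0.0, 0.0]
contact_force: [-0.2, -0.5, 0.5]
opening: 0.404
grip_force: 0.0
burnisher [([0.505, 0.352, 0.022], 0.52)]
tool_tray [([0.514, 0.356, -0.001], 0.8)]
burnisher_tip [([0.504, 0.356, 0.024], 0.74), ([0.439, -0.557, 0.025], 0.24)]
```

View pics/t7.png

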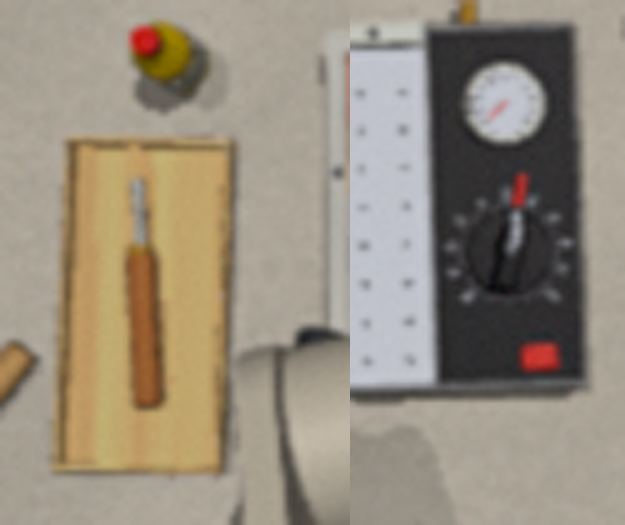

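The pointer (517,225) stands close to the red tab (520,190), and the burnisher lies in the tray with its handle from (143,248) to (148,408) and its nose at (138,180). I put numbers to both.

Run:
```python
from h import *
im=np.load("t7.npy");hsv=cv2.cvtColor(im,cv2.COLOR_RGB2HSV).astype(int)
th=np.load("bed.npy")[2]
m=np.zeros(im.shape[:2]);m[196:216,349:366]=1
w=np.clip(hsv[...,2]-110,0,None)*m*(hsv[...,1]<80);ys,xs=np.where(w>0);W=w[ys,xs]
c=np.array([(xs*W).sum(),(ys*W).sum()])/W.sum();pc=px2w("top",c,.076)[0]
for kn in ([.5465,-.1192],[.5447,-.1193],[.547,-.1186]):
    d=pc[:2]-kn;t=px2w("top",(358.6,192.7),.046)[0][:2]-kn
    print(c,pc.round(4),"pointer v",2.356-(np.arctan2(d[1],d[0])-th),"tab v",2.356-(np.arctan2(t[1],t[0])-th))
def cc(X,Y):return (195+(X+.5)/5-.5,155+(Y+.5)/5-.5)
A=px2w("top",[cc(143.5,248),cc(148.5,408)],.025);T=px2w("top",[cc(138,178)],.015)[0]
d=A[0]-A[1];print("handle",A.round(4),"len",np.linalg.norm(d),"ang",np.degrees(np.arctan2(d[1],d[0])),"tip end",T,np.degrees(np.arctan2(*(T-A[1])[[1,0]])),np.linalg.norm(T-A[1]))
u=d/np.linalg.norm(d);print("origin",A[1]+.08*u, A[0]-.03*u)
Y=px2w("top",[cc(70,143),cc(232,143),cc(222,470),cc(55,468)],.018);print("tray",Y.round(3),Y.mean(0))
print(arm.state()["tool_pos"],arm.state()["clock"])
```

```text
[357.78388278 200.7032967 ] [ 0.5612 -0.1219  0.076 ] pointer v 2.5547205196926774 tab v 2.5687173969739994
[357.78388278 200.7032967 ] [ 0.5612 -0.1219  0.076 ] pointer v 2.529184209432867 tab v 2.559233492497602
[357.78388278 200.7032967 ] [ 0.5612 -0.1219  0.076 ] pointer v 2.601512750996291 tab v 2.5838407163349113
handle [[0.5552 0.3525 0.025 ]
 [0.4419 0.3471 0.025 ]] len 0.11347490180532362 ang 2.739332573737677 tip end [0.60635908 0.35990465 0.015     ] 4.462726487704791 0.1652683882800439
origin [0.52180224 0.35089196 0.025     ] [0.52527317 0.35105804 0.025     ]
tray [[0.632 0.408 0.018]
 [0.631 0.292 0.018]
 [0.398 0.296 0.018]
 [0.4   0.414 0.018]] [0.51505428 0.35271669 0.018     ]
[0.44666159 0.10477432 0.19553012] 43.0833
```

The pointer is within 0.03 rad of the tab. The burnisher's origin is at (0.5235, 0.351) with its axis at about 3°. I go and grasp it.

```bash
python3 -m jog '[[[0.28,0.895,0],[0,0,0.323]],[[0.28,0.895,0],[0,0,0.323]],[[0.28,0.895,0],[0,0,0.323]],[[0.28,0.895,0],[0,0,0.323]],[[0.28,0.895,0],[0,0,0.323]],[[0.28,0.895,0],[0,0,0.323]],[[0.28,0.895,0],[0,0,0.323]],[[0.28,0.895,0],[0,0,0.323]],[[0.28,0.895,0],[0,0,0.323]],[[0.28,0.895,0],[0,0,0.323]]]' -0.2
python3 -m jog '[[[0.28,0.895,0],[0,0,0.323]],[[0,0,-1],[0,0,0]],[[0,0,-1],[0,0,0]],[[0,0,-1],[0,0,0]],[[0,0,-1],[0,0,0]],[[0,0,-1],[0,0,0]],[[0,0,-0.6],[0,0,0]],[[0,0,-0.4],[0,0,0]],[[0,0,0],[0,0,0]],[[0,0,0],[0,0,0]]]'
```

```text
clock: 43.92
tool_pos: [0.5173, 0.3295, 0.1953]
tool_rot: [1.0, 0.015, -0.0, 0.0]
contact_force: [0.9, -0.6, 0.2]
opening: 0.399
grip_force: 0.0
clock: 44.75
tool_pos: [0.5237, 0.3512, 0.0455]
tool_rot: [1.0, 0.026, -0.0, 0.0]
contact_force: [-0.4, 0.4, 0.1]
opening: 0.399
grip_force: 0.0
```

```bash
python3 -m jog '[[[0,0,-0.3],[0,0,0]],[[0,0,-0.3],[0,0,0]],[[0,0,0],[0,0,0]],[[0,0,0],[0,0,0]],[[0,0,0],[0,0,0]],[[0,0,0],[0,0,0]],[[0,0,0],[0,0,0]],[[0,0,0],[0,0,0]],[[0,0,0],[0,0,0]],[[0,0,0],[0,0,0]]]'
python3 -m jog '[[[0,0,0],[0,0,0]],[[0,0,0],[0,0,0]],[[0,0,0],[0,0,0]],[[0,0,0],[0,0,0]],[[0,0,0],[0,0,0]],[[0,0,0.4],[0,0,0]],[[0,0,0.8],[0,0,0]],[[0,0,1],[0,0,0]],[[0,0,1],[0,0,0]],[[0,0,1],[0,0,0]]]' -1 50
```

```text
clock: 45.58
tool_pos: [0.5233, 0.3518, 0.0307]
tool_rot: [1.0, 0.027, 0.0, -0.0]
contact_force: [0.4, -0.2, 0.4]
opening: 0.402
grip_force: 0.0
clock: 46.42
tool_pos: [0.523, 0.3515, 0.1371]
tool_rot: [1.0, 0.027, -0.0, 0.0]
contact_force: [0.3, 0.4, -1.1]
opening: 0.212
grip_force: 50.0
```

```bash
python3 -m jog '[[[0.132,-0.933,0],[0,0.25,-0.046]],[[0.132,-0.933,0],[0,0.25,-0.046]],[[0.132,-0.933,0],[0,0.25,-0.046]],[[0.132,-0.933,0],[0,0.25,-0.046]],[[0.132,-0.933,0],[0,0.25,-0.046]],[[0.132,-0.933,0],[0,0.25,-0.046]],[[0.132,-0.933,0],[0,0.25,-0.046]],[[0.132,-0.933,0],[0,0.25,-0.046]],[[0.132,-0.933,0],[0,0.25,-0.046]],[[0.132,-0.933,0],[0,0.25,-0.046]]]'
python3 -m jog '[[[0.132,-0.933,0],[0,0.25,-0.046]],[[0.132,-0.933,0],[0,0.25,-0.046]],[[0,0,-0.5],[0,0,0]],[[0,0,-0.5],[0,0,0]],[[0,0,0],[0,0,0]],[[0,0,0],[0,0,0]],[[0,0,0],[0,0,0]],[[0,0,0],[0,0,0]],[[0,0,0],[0,0,0]],[[0,0,0],[0,0,0]]]'
python3 - <<'E'
from h import *
a=vision.grab_frame("top");b=vision.grab_frame("side");np.save("t8.npy",a);np.save("s8.npy",b)
A=cv2.resize(a[150:230,255:335],None,fx=5,fy=5,interpolation=cv2.INTER_CUBIC);B=cv2.resize(b[180:260,245:325],None,fx=5,fy=5,interpolation=cv2.INTER_CUBIC)
cv2.imwrite("pics/t8.png",np.hstack([A,B])[...,::-1])
st=arm.state();print(st["tool_pos"],st["tool_rot"],st["opening"])
from scipy.spatial.transform import Rotation as Ro
R=Ro.from_quat(st["tool_rot"]);print(R.as_matrix().round(3).tolist())
tip=np.array(st["tool_pos"])+R.apply([.081,0,.0157]);print("tip",tip, w2px("top",tip),w2px("side",tip))
E
```

```text
clock: 47.25
tool_pos: [0.5563, 0.1173, 0.1363]
tool_rot: [0.996, 0.01, -0.087, -0.002]
contact_force: [0.7, -0.6, -0.7]
opening: 0.212
grip_force: 50.0
clock: 48.08
tool_pos: [0.5631, 0.0723, 0.111]
tool_rot: [0.995, 0.008, -0.104, -0.003]
contact_force: [1.5, 0.2, -0.7]
opening: 0.217
grip_force: 50.0
[0.56296308 0.07204655 0.11085933] [ 0.99451887  0.00751217 -0.10424942 -0.00279932] 0.21382064828764807
[[0.978, 0.014, -0.207], [0.016, -1.0, 0.004], [-0.207, -0.007, -0.978]]
tip [0.63893719 0.07336695 0.0787084 ] [[300.77117762 178.47053935]] [[296.03145031 203.6861267 ]]
```

View pics/t8.png

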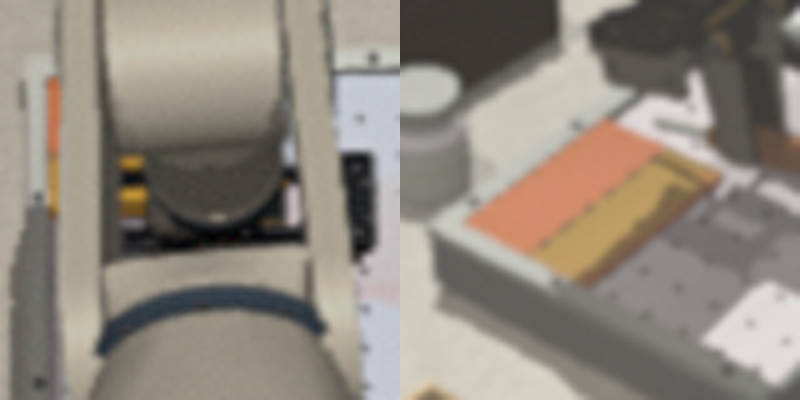

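The side view shows the nose at (658,123), i.e. px (297,204.6), matching the prediction within a pixel. The seam runs from (535,245) to (655,155). I check the seam prediction against the picture before pressing.

Run:
```python
from h import *
q=[[.6386,.073,.053],[.6368,.193,.053],[.6387,.063,.053],[.6367,.203,.053]]
print(((w2px("side",q)-[245,180]+.5)*5-.5+[400,0]).round(1))
s=np.load("s8.npy");p=np.load("bed.npy")
# seam from hue transitions along panel x lines in side view
h=cv2.cvtColor(s,cv2.COLOR_RGB2HSV)[...,0].astype(float)
for y in(.10,.12,.14,.16,.18):
    xs=np.linspace(.60,.68,161);uv=w2px("side",np.c_[xs,np.full(161,y),np.full(161,.053)])
    v=cv2.remap(h.astype(np.float32),uv[:,0].astype(np.float32)[None],uv[:,1].astype(np.float32)[None],cv2.INTER_LINEAR)[0]
    i=np.where((v[:-1]>=13.5)&(v[1:]<13.5))[0];print(y,xs[i].round(4),v[::20].round(0))
```

```text
[[658.7 152.1]
 [535.9 246.1]
 [668.4 144.8]
 [525.  254.3]]
0.1 [0.6365] [18. 19. 19. 19. 11. 10.  9. 10. 10.]
0.12 [0.6365] [18. 19. 19. 19. 11. 10. 10. 10. 10.]
0.14 [0.636] [19. 19. 19. 19. 10. 10. 10. 10. 10.]
0.16 [0.636] [18. 19. 19. 19. 10. 10. 10.  9. 10.]
0.18 [0.635] [19. 19. 19. 18. 10. 10. 10. 10. 10.]
```

```bash
python3 -m jog '[[[-0.04,0,-0.2],[0,0,0]],[[0,0,-0.2],[0,0,0]],[[0,0,-0.2],[0,0,0]],[[0,0,-0.15],[0,0,0]],[[0,0,-0.05],[0,0,0]],[[0,0,-0.05],[0,0,0]],[[0,0,-0.04],[0,0,0]],[[0,0,0],[0,0,0]],[[0,0,0],[0,0,0]],[[0,0,0],[0,0,0]]]' - 60
python3 -m jog '[[[0,0,-0.04],[0,0,0]],[[0,0,-0.02],[0,0,0]],[[0,0,0],[0,0,0]],[[0,0,0],[0,0,0]],[[0,0,0],[0,0,0]],[[0,0,0],[0,0,0]],[[0,0,0],[0,0,0]],[[0,0,0],[0,0,0]],[[0,0,0],[0,0,0]],[[0,0,0],[0,0,0]]]'
```

```text
clock: 49.02
tool_pos: [0.562, 0.0718, 0.0885]
tool_rot: [0.995, 0.007, -0.104, -0.003]
contact_force: [-0.7, 0.2, -0.2]
opening: 0.208
grip_force: 60.0
clock: 49.85
tool_pos: [0.562, 0.0718, 0.0873]
tool_rot: [0.995, 0.007, -0.104, -0.003]
contact_force: [-2.9, 1.2, 5.5]
opening: 0.212
grip_force: 60.0
```

Contact is made at 5.5 N. I start the stroke at 36 mm/s along +y.

```bash
python3 -m jog '[[[0,0,0],[0,0,0]],[[0,0.06,0],[0,0,0]],[[0,0.12,0],[0,0,0]],[[-0.002,0.12,0],[0,0,0]],[[-0.002,0.12,0],[0,0,0]],[[-0.002,0.12,0],[0,0,0]],[[-0.002,0.12,0],[0,0,0]],[[-0.002,0.12,0],[0,0,0]],[[-0.002,0.12,0],[0,0,0]],[[-0.002,0.12,0],[0,0,0]]]'
python3 -m jog '[[[-0.002,0.12,0],[0,0,0]],[[-0.002,0.12,0],[0,0,0]],[[-0.002,0.12,0],[0,0,0]],[[-0.002,0.12,0],[0,0,0]],[[-0.002,0.12,0],[0,0,0]],[[-0.002,0.12,0],[0,0,0]],[[-0.002,0.12,0],[0,0,0]],[[-0.002,0.12,0],[0,0,0]],[[-0.002,0.12,0],[0,0,0]],[[-0.002,0.12,0],[0,0,0]]]'
```

```text
clock: 50.68
tool_pos: [0.5619, 0.0974, 0.087]
tool_rot: [0.995, 0.007, -0.104, -0.003]
contact_force: [1.3, -4.4, 5.0]
opening: 0.21
grip_force: 60.1
clock: 51.52
tool_pos: [0.5613, 0.1275, 0.087]
tool_rot: [0.995, 0.007, -0.104, -0.003]
contact_force: [-0.0, -4.2, 6.3]
opening: 0.21
grip_force: 60.1
```

```bash
python3 -m jog '[[[-0.002,0.12,0],[0,0,0]],[[-0.002,0.12,0],[0,0,0]],[[-0.002,0.12,0],[0,0,0]],[[-0.002,0.12,0],[0,0,0]],[[-0.002,0.12,0],[0,0,0]],[[-0.002,0.12,0],[0,0,0]],[[-0.002,0.12,0],[0,0,0]],[[-0.002,0.12,0],[0,0,0]],[[-0.002,0.12,0],[0,0,0]],[[-0.002,0.12,0],[0,0,0]]]'
python3 -m jog '[[[-0.002,0.12,0],[0,0,0]],[[-0.002,0.12,0],[0,0,0]],[[-0.002,0.12,0],[0,0,0]],[[-0.002,0.12,0],[0,0,0]],[[-0.002,0.12,0],[0,0,0]],[[-0.002,0.12,0],[0,0,0]],[[-0.002,0.12,0],[0,0,0]],[[-0.002,0.12,0],[0,0,0]],[[-0.002,0.12,0],[0,0,0]],[[-0.002,0.12,0],[0,0,0]]]'
python3 - <<'E'
from h import *
from scipy.spatial.transform import Rotation as Ro
b=vision.grab_frame("side");np.save("s9.npy",b)
cv2.imwrite("pics/s9.png",cv2.resize(b[180:270,235:335],None,fx=6,fy=6,interpolation=cv2.INTER_CUBIC)[...,::-1])
st=arm.state();tip=np.array(st["tool_pos"])+Ro.from_quat(st["tool_rot"]).apply([.081,0,.0157]);print("tip",tip,(w2px("side",[tip,[.6368,.193,.057]])-[235,180])*6)
E
```

```text
clock: 52.35
tool_pos: [0.5607, 0.1574, 0.087]
tool_rot: [0.995, 0.007, -0.104, -0.003]
contact_force: [0.1, -5.0, 6.0]
opening: 0.214
grip_force: 60.1
clock: 53.18
tool_pos: [0.5602, 0.1874, 0.087]
tool_rot: [0.995, 0.007, -0.104, -0.003]
contact_force: [0.2, -5.8, 7.1]
opening: 0.213
grip_force: 60.1
tip [0.63615243 0.18930717 0.054868  ] [[226.35353175 286.9357419 ]
 [220.32666066 286.84297404]]
```

View pics/s9.png

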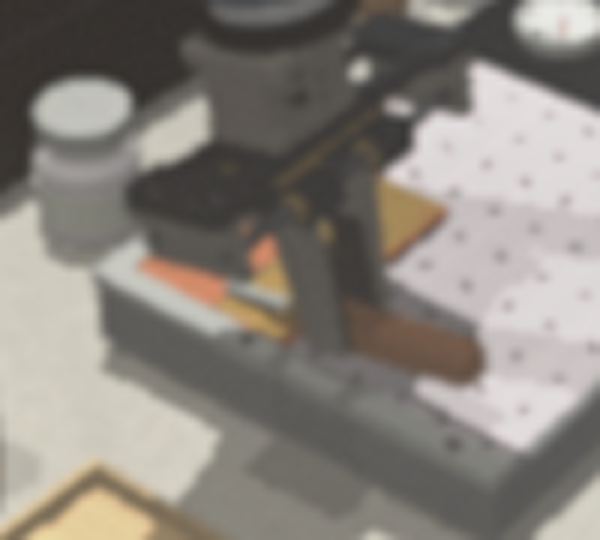

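The nose at (228,285) sits on the seam near its left end, as predicted. I finish the last 5 mm, hold, then lift.

```bash
python3 -m jog '[[[0,0.08,0],[0,0,0]],[[0,0.08,0],[0,0,0]],[[0,0.04,0],[0,0,0]],[[0,0,0],[0,0,0]],[[0,0,0],[0,0,0]],[[0,0,0],[0,0,0]],[[0,0,0],[0,0,0]],[[0,0,0],[0,0,0]],[[0,0,0],[0,0,0]],[[0,0,0],[0,0,0]]]'
python3 -m jog '[[[0,0,0.1],[0,0,0]],[[0,0,0.3],[0,0,0]],[[0,0,0.6],[0,0,0]],[[0,0,0.8],[0,0,0]],[[-0.1,0.5,0.8],[0,0,0]],[[-0.13,0.8,0],[0,-0.5,0]],[[-0.2,0.8,0],[0,-0.5,0]],[[-0.2,0.8,0],[0,-0.5,0]],[[-0.2,0.8,0],[0,-0.5,0]],[[-0.2,0.8,0],[0,-0.5,0]]]'
python3 - <<'E'
from h import *
a=vision.grab_frame("top");b=vision.grab_frame("side")
A=cv2.resize(a[150:250,190:380],None,fx=4,fy=4,interpolation=cv2.INTER_CUBIC);cv2.imwrite("pics/t10.png",A[...,::-1])
p=np.load("bed.npy");im=a
hsv=cv2.cvtColor(im,cv2.COLOR_RGB2HSV);m=(hsv[...,1]>110)&(hsv[...,2]>70)&(hsv[...,0]<30)
k=np.zeros(m.shape,np.uint8);k[160:236,262:342]=m[160:236,262:342]
n,l,s,c=cv2.connectedComponentsWithStats(k);i=1+np.argmax(s[1:,4]);print(s[i])
E
```

```text
clock: 54.07
tool_pos: [0.5601, 0.1928, 0.087]
tool_rot: [0.995, 0.007, -0.104, -0.003]
contact_force: [0.0, -2.8, 5.0]
opening: 0.208
grip_force: 60.0
clock: 54.9
tool_pos: [0.5334, 0.306, 0.152]
tool_rot: [1.0, 0.008, -0.017, -0.002]
contact_force: [0.2, -0.3, -1.5]
opening: 0.213
grip_force: 60.0
[ 265  165   39   29 1074]
```

View pics/t10.png

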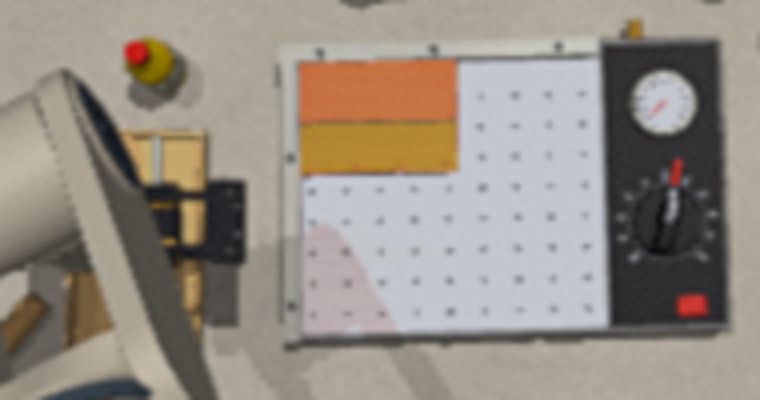

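The panel is still flush at (300–458, 60–172), the pointer is at the tab, and the tool is over the tray. I lay the burnisher down.

```bash
python3 -m jog '[[[-0.25,0.9,0],[0,-0.25,0]],[[-0.25,0.9,0],[0,-0.25,0]],[[0,0,-1],[0,0,0]],[[0,0,-1],[0,0,0]],[[0,0,-1],[0,0,0]],[[0,0,-0.7],[0,0,0]],[[0,0,-0.5],[0,0,0]],[[0,0,-0.2],[0,0,0]],[[0,0,0],[0,0,0]],[[0,0,0],[0,0,0]]]'
```

```text
clock: 55.83
tool_pos: [0.5222, 0.3498, 0.0424]
tool_rot: [1.0, 0.007, 0.0, -0.002]
contact_force: [0.1, 0.3, -0.0]
opening: 0.211
grip_force: 60.0
```

```bash
python3 -m jog '[[[0,0,-0.15],[0,0,0]],[[0,0,-0.15],[0,0,0]],[[0,0,-0.08],[0,0,0]],[[0,0,-0.04],[0,0,0]],[[0,0,0],[0,0,0]],[[0,0,0],[0,0,0]],[[0,0,0],[0,0,0]],[[0,0,0],[0,0,0]],[[0,0,0],[0,0,0]],[[0,0,0],[0,0,0]]]'
```

```text
clock: 56.67
tool_pos: [0.5218, 0.3498, 0.0314]
tool_rot: [1.0, 0.008, 0.0, -0.002]
contact_force: [0.3, -0.6, -0.2]
opening: 0.209
grip_force: 60.0
```

```bash
python3 -m jog '[[[0,0,0],[0,0,0]],[[0,0,0],[0,0,0]],[[0,0,0],[0,0,0]],[[0,0,0],[0,0,0]],[[0,0,0.5],[0,0,0]],[[0,0,1],[0,0,0]],[[0,0,1],[0,0,0]],[[0,0,1],[0,0,0]],[[0,0,1],[0,0,0]],[[0,0,1],[0,0,0]]]' -0.2 10
python3 -m jog '[[[0.049,-0.938,0.5],[0,0,-0.15]],[[0.049,-0.938,0],[0,0,-0.15]],[[0.049,-0.938,0],[0,0,-0.15]],[[0.049,-0.938,0],[0,0,-0.15]],[[0.049,-0.938,0],[0,0,-0.15]],[[0.049,-0.938,0],[0,0,-0.15]],[[0.049,-0.938,0],[0,0,-0.15]],[[0.049,-0.938,0],[0,0,-0.15]],[[0.049,-0.938,0],[0,0,-0.15]],[[0.049,-0.938,0],[0,0,-0.15]]]'
python3 -m jog '[[[0.049,-0.938,0],[0,0,-0.15]],[[0.049,-0.938,0],[0,0,-0.15]],[[0.049,-0.938,0],[0,0,-0.15]],[[0.049,-0.938,0],[0,0,-0.15]],[[0.049,-0.938,0],[0,0,-0.15]],[[0.049,-0.938,0],[0,0,-0.15]],[[0.049,-0.938,0],[0,0,-0.15]],[[0.049,-0.938,0],[0,0,-0.15]],[[0.049,-0.938,0],[0,0,-0.15]],[[0.049,-0.938,0],[0,0,-0.15]]]'
python3 -m jog '[[[0,0,-0.9],[0,0,0]],[[0,0,-0.9],[0,0,0]],[[0,0,-0.9],[0,0,0]],[[0,0,-0.6],[0,0,0]],[[0,0,-0.4],[0,0,0]],[[0,0,-0.3],[0,0,0]],[[0,0,0],[0,0,0]],[[0,0,0],[0,0,0]],[[0,0,0],[0,0,0]],[[0,0,0],[0,0,0]]]'
python3 - <<'E'
from h import *
a=vision.grab_frame("top");b=vision.grab_frame("side")
for k in("burnisher","tool_tray","panel"):
  for n in("top","side"):print(k,n,[(np.round(d["position"],3).tolist(),round(d["score"],2)) for d in find_in(k,n)[:2]])
im=a;hsv=cv2.cvtColor(im,cv2.COLOR_RGB2HSV)
h=hsv[:,:,0].astype(int);sel=np.zeros(h.shape,bool);sel[180:255,200:245]=1
m=sel&(h<13)&(hsv[...,1]>120);n,l,s,c=cv2.connectedComponentsWithStats(m.astype(np.uint8));i=1+np.argmax(s[1:,4]);ys,xs=np.where(l==i);r=cv2.minAreaRect(np.c_[xs,ys].astype(np.float32));print(r,px2w("top",cv2.boxPoints(r),.025).round(3).tolist())
E
```

```text
clock: 57.5
tool_pos: [0.5217, 0.3498, 0.1711]
tool_rot: [1.0, 0.008, 0.0, -0.002]
contact_force: [-0.3, -0.2, -0.5]
opening: 0.401
grip_force: 0.0
clock: 58.33
tool_pos: [0.534, 0.1142, 0.1824]
tool_rot: [0.999, -0.045, 0.001, -0.002]
contact_force: [1.2, 1.1, -1.1]
opening: 0.396
grip_force: 0.0
clock: 59.17
tool_pos: [0.5462, -0.1204, 0.1824]
tool_rot: [0.995, -0.097, 0.001, -0.002]
contact_force: [-0.3, 0.2, 0.1]
opening: 0.397
grip_force: 0.0
clock: 60.0
tool_pos: [0.547, -0.1193, 0.0824]
tool_rot: [0.995, -0.097, 0.001, -0.002]
contact_force: [0.8, 0.1, -0.5]
opening: 0.401
grip_force: 0.0
burnisher top [([0.5, 0.347, 0.025], 0.73)]
burnisher side [([0.499, 0.357, 0.02], 0.71)]
tool_tray top [([0.516, 0.366, 0.001], 0.77)]
tool_tray side [([0.774, -0.167, 0.043], 0.56), ([0.531, -0.106, 0.052], 0.54)]
panel top [([0.64, 0.133, 0.05], 0.86), ([0.735, -0.269, 0.157], 0.69)]
panel side [([0.638, 0.139, 0.051], 0.6)]
((226.0, 211.0), (0.0, 0.0), 0.0) [[0.531, 0.342, 0.025], [0.531, 0.342, 0.025], [0.531, 0.342, 0.025], [0.531, 0.342, 0.025]]
```

```bash
python3 -m jog '[[[0,0,0],[0,0,0]],[[0,0,0],[0,0,0]],[[0,0,0],[0,0,0]],[[0,0,0],[0,0,0]],[[0,0,0],[0,0,0]],[[0,0,0],[0,0,0]],[[0,0,0],[0,0,0]],[[0,0,0],[0,0,0.3]],[[0,0,0],[0,0,0.7]],[[0,0,0],[0,0,1]]]' -1 12
python3 -m jog '[[[0,0,0],[0,0,1]],[[0,0,0],[0,0,1]],[[0,0,0],[0,0,1]],[[0,0,0],[0,0,1]],[[0,0,0],[0,0,1]],[[0,0,0],[0,0,1]],[[0,0,0],[0,0,1]],[[0,0,0],[0,0,1]],[[0,0,0],[0,0,1]],[[0,0,0],[0,0,1]]]'
python3 -m jog '[[[0,0,0],[0,0,1]],[[0,0,0],[0,0,1]],[[0,0,0],[0,0,1]],[[0,0,0],[0,0,1]],[[0,0,0],[0,0,1]],[[0,0,0],[0,0,1]],[[0,0,0],[0,0,1]],[[0,0,0],[0,0,1]],[[0,0,0],[0,0,1]],[[0,0,0],[0,0,1]]]'
python3 -m jog '[[[0,0,0],[0,0,1]],[[0,0,0],[0,0,1]],[[0,0,0],[0,0,1]],[[0,0,0],[0,0,1]],[[0,0,0],[0,0,1]],[[0,0,0],[0,0,1]],[[0,0,0],[0,0,1]],[[0,0,0],[0,0,1]],[[0,0,0],[0,0,1]],[[0,0,0],[0,0,1]]]'
python3 -m jog '[[[0,0,0],[0,0,1]],[[0,0,0],[0,0,1]],[[0,0,0],[0,0,1]],[[0,0,0],[0,0,1]],[[0,0,0],[0,0,0.8]],[[0,0,0],[0,0,0.2]],[[0,0,0],[0,0,0]],[[0,0,0],[0,0,0]],[[0,0,0],[0,0,0]],[[0,0,0],[0,0,0]]]'
python3 -c "
from h import *
s=arm.state();print(s['ft_torque'],s['tool_rot'])"
```

```text
clock: 61.23
tool_pos: [0.5463, -0.1192, 0.0813]
tool_rot: [1.0, -0.026, 0.0, -0.002]
contact_force: [-0.1, 0.3, -0.7]
opening: 0.151
grip_force: 12.0
clock: 62.07
tool_pos: [0.5463, -0.1191, 0.0813]
tool_rot: [0.948, 0.318, -0.001, -0.002]
contact_force: [0.0, 0.1, -1.1]
opening: 0.15
grip_force: 12.0
clock: 62.9
tool_pos: [0.5463, -0.1191, 0.0813]
tool_rot: [0.782, 0.623, -0.001, -0.002]
contact_force: [1.1, 0.1, -0.4]
opening: 0.149
grip_force: 12.0
clock: 63.73
tool_pos: [0.5463, -0.119, 0.0813]
tool_rot: [0.522, 0.853, -0.002, -0.001]
contact_force: [-0.6, 1.2, -0.6]
opening: 0.155
grip_force: 12.0
clock: 64.57
tool_pos: [0.5462, -0.1191, 0.0813]
tool_rot: [0.368, 0.93, -0.002, -0.001]
contact_force: [0.6, 1.8, -0.5]
opening: 0.15
grip_force: 12.0
[ 0.37300258 -0.14406245 -0.19469922] [ 3.67991763e-01  9.29826922e-01 -1.77154180e-03 -9.05245702e-04]
```

The knob is at its zero stop. I release, lift clear and check the end state numerically.

```bash
python3 -m jog '[[[0,0,0],[0,0,0]],[[0,0,0],[0,0,0]],[[0,0,0],[0,0,0]],[[0,0,0.4],[0,0,0]],[[0,0,1],[0,0,0]],[[0,0,1],[0,0,0]],[[0,0,1],[0,0,0]],[[0,0,1],[0,0,0]],[[-0.8,0,0.6],[0,0,0]],[[-1,0,0],[0,0,0]]]' -0.2 
python3 -m jog '[[[-1,0,0],[0,0,0]],[[-1,0,0],[0,0,0]],[[-1,0,0],[0,0,0]],[[-1,0,0],[0,0,0]],[[-0.6,0,0],[0,0,0]],[[0,0,0],[0,0,0]],[[0,0,0],[0,0,0]],[[0,0,0],[0,0,0]],[[0,0,0],[0,0,0]],[[0,0,0],[0,0,0]]]'
python3 - <<'E'
from h import *
a=vision.grab_frame("top");np.save("tf.npy",a)
p=np.load("bed.npy");hsv=cv2.cvtColor(a,cv2.COLOR_RGB2HSV)
m=(hsv[...,1]>110)&(hsv[...,2]>70)&(hsv[...,0]<30)
k=np.zeros(m.shape,np.uint8);k[160:236,262:342]=m[160:236,262:342]
n,l,s,c=cv2.connectedComponentsWithStats(k);i=1+np.argmax(s[1:,4]);print("panel",s[i],inbed(p,px2w("top",c[i],.053)))
t0=np.load("t0.npy");d=np.abs(a.astype(int)-t0).max(2);
print("knob diff",d[190:220,345:370].mean(), "ref t7",np.abs(np.load("t7.npy").astype(int)-t0).max(2)[190:220,345:370].mean(),"tray diff",d[180:255,202:245].mean())
for kk in("burnisher","copper_b","brass_b","tool_tray"):print(kk,[(np.round(q["position"],3).tolist(),round(q["score"],2)) for q in find_in(kk,"top")[:4]])
print(arm.state()["contact_force"])
# change map
m=(d>60).astype(np.uint8);n,l,s,c=cv2.connectedComponentsWithStats(m)
print([s[i].tolist() for i in range(1,n) if s[i,4]>25])
E
```

```text
clock: 65.4
tool_pos: [0.504, -0.1198, 0.2106]
tool_rot: [0.367, 0.93, -0.001, 0.003]
contact_force: [0.3, -0.9, 0.4]
opening: 0.402
grip_force: 0.0
clock: 66.23
tool_pos: [0.3872, -0.1193, 0.2064]
tool_rot: [0.367, 0.93, -0.002, -0.001]
contact_force: [-0.6, 0.1, -0.3]
opening: 0.394
grip_force: 0.0
panel [ 265  165   39   29 1074] [[0.06582721 0.09992591]]
knob diff 3.5 ref t7 7.870666666666667 tray diff 5.441860465116279
burnisher [([0.503, 0.344, 0.026], 0.72), ([0.639, 0.133, 0.051], 0.46)]
copper_b [([0.587, -0.378, 0.01], 0.66), ([0.504, 0.348, 0.026], 0.59), ([0.386, -0.371, 0.032], 0.32)]
brass_b [([0.385, -0.37, 0.031], 0.54)]
tool_tray [([0.514, 0.364, 0.002], 0.64)]
[ 0.03689463 -0.91708176  0.11637838]
[[265, 165, 40, 30, 991], [311, 167, 23, 14, 235], [416, 187, 21, 11, 80], [287, 195, 42, 30, 1158], [289, 235, 71, 94, 2396], [405, 252, 9, 24, 153], [358, 276, 46, 64, 643], [336, 295, 154, 105, 6261], [534, 301, 13, 6, 28], [498, 306, 58, 94, 1968], [604, 306, 20, 23, 244], [524, 314, 8, 13, 27], [268, 325, 49, 22, 465], [323, 328, 10, 11, 87], [330, 331, 65, 29, 698], [553, 331, 87, 55, 1638], [217, 344, 70, 56, 2479], [590, 366, 11, 9, 47], [282, 370, 7, 11, 31], [595, 374, 11, 6, 31], [556, 389, 13, 11, 82], [571, 388, 11, 12, 61]]
```

```bash
python3 -c "
from workcell import arm
print(arm.close_job())"
```

```text
the job is handed in; nothing more can be done
None
```

The job is handed in at 66 s: offcuts sorted, panel flush in the corner, knob set to the tab, seam burnished end to end, burnisher back in its tray, knob back at zero. The hand-in gave no verdict, so I don't know if it passed, and I viewed 15 pictures, one over your limit of 14.

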